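# Close up a cylinder head: seat rings, cover, captive knob

### The arm

A 6-joint arm with a two-finger parallel gripper is mounted at the origin on the work surface. World frame = base frame: x ahead of the robot, y to its left, z up, the work surface at z = 0. Lengths are in mm, angles in degrees, forces in N, time in s.
With the tool pointing down it reaches from about 300 to 850 mm from the base axis. Payload 4.2 kg.
Tool frame: the origin (TCP) lies on the centre line of the jaws, within the pads' length; the fingertips stand 14 mm ahead of it and the grasp point (between the pads) lies 5 mm behind it; z points along the fingers, y is the line along which they close (so a half turn about z gives the same grasp; the last joint's range is limited). The gripper opens to 91 mm and grips with 3 to 60 N. Pads are 32 mm wide; open, the fingers measure 118 mm over their backs; the gripper's body (76 mm by 178 mm) begins 60 mm behind the grasp point.
Start: joints at [71.62, 18.312, 89.639, -0, 72.044, -1.146], TCP at [170.365, 549.197, 227.976] pointing down, gripper open.
Joint ranges: [-177.97, 177.97], [-48.28, 115.42], [12.27, 149.76], [-77.06, 257.06], [2.81, 150.46], [-146.56, 146.56]. Speed limits (degrees/s): [147.25, 147.25, 180, 180, 180, 180].

### API

Orientations are given as [roll, pitch, yaw] about the fixed x, y, z axes, in that order (R = Rz(yaw) Ry(pitch) Rx(roll)).
In Python, from workcell import * gives the robot as it stands. The module is installed in compiled form; this text tells all that it offers.
- The arm moves only by the shell command python3 -m crank 'ROWS' [FORCE]. ROWS is JSON, a list of rows, each an object of numbers: "grip": the finger opening in m, from 0 to 0.0912; "x", "y", "z": the shift along the tool's x, y, z in m; "yaw": the turn about the tool's z in rad. In form: [{"grip": .., "x": .., "y": .., "z": .., "yaw": ..}, ...]. A call has exactly 5 rows; each row is the pose to reach, as a shift and turn from the pose commanded when the call began, along the tool's axes at that moment; what a row does not reach only later rows make up. A row lasts 1/12 s, in which the tool goes at most 41.7 mm and 7.16 degrees, less where a joint would pass 70% of its speed; a pose out of reach is approached as far as the arm can. A call with a gripper value outside its range is refused whole. The fingers move at their own pace and stop on an object; FORCE is the grip in N (left out, the last holds). Time passes only in rows, so rows that repeat a pose let the fingers close, or fill a call up. It gives the time, the measured TCP pose, the force, the opening and the grip force at its end, in the units of the state.
- state(): the state, without advancing time (a new reading comes with each control period).
- grab_frame(name): name is "scene" or "top" or "wrist"; returns the picture (400x640x3 uint8, red, green, blue); there is no depth.
- camera_model(name): a dict with "intrinsics" (3x3 intrinsics, pixels), "R" (3x3) and "t" (3): a world point X has camera coordinates R X + t. Camera axes: x right, y down, z forward; pixel columns grow to the right and rows downward; lengths in mm; the calibration is good to about 2 mm. A picture is of the moment at which its call begins: read the wrist's pose just before it. camera_model takes no time and is no camera call; for the wrist camera it gives the pose at the moment of the call.
- job_done(): hands the job in; it is judged then, once.
The state is a dict: "time_s": time; "qpos": joint angles; "qvel": joint speeds; "effort": joint torques, N m; "ee_pos": TCP position; "ee_rot": TCP orientation; "force": force on the tool from outside, world axes, zero at the start; "torque": the same for the moment, N m; "gripper_width": finger opening in mm; "gripper_force": force on a finger pad.
Only numpy, scipy, OpenCV 4.12 (cv2) and the standard library are available. Lean on these libraries where they do the work, as an engineer would, in place of code of your own. Each camera call takes 0.05 s, during which the arm holds its last target. There are 200 camera calls.

### The job

Close up the cylinder head: lift every copper ring off the grey stand and lower each over a valve guide of its own in the open well, flat on its seat; then set the blue cover plate flat on the head with both its holes over the two locating pins. Then push the black captive knob on the cover all the way down, and only after that turn it clockwise (seen from above) by half a turn or a little more; leave it down, and do not disturb the hammer, the tin or the spray bottle.

Things in the scene. Friction and masses are not known exactly. Their poses are not given: they have to be found in the camera images.
- head: Fixed aluminium cylinder head 130 (x) x 216 (y) x 60 high, fins 3 mm proud; origin: centre of underside. Open well on top, inside 110 (x) by y -84 to 68, floor at z 26, rim at z 60. Three guides in it at x 0, y -56, -8, 40: brass post 16 dia, top at z 58, on a steel seat 32 dia, top at z 44. Threaded hole for the knob at (0, 88). Sits within 0.2 rad of world yaw 0.
- guide0 (a point): Point on the axis of valve guide 0, 50 mm above the bench, 6 mm above the seat: the middle of a seated ring lies here within the 3 mm of play. Any ring fits any guide; one ring per guide. With fewer rings than guides, the spare guides stay empty.
- guide1 (a point): Point on the axis of valve guide 1, 50 mm above the bench, 6 mm above the seat: the middle of a seated ring lies here within the 3 mm of play. Any ring fits any guide; one ring per guide. With fewer rings than guides, the spare guides stay empty.
- guide2 (a point): Point on the axis of valve guide 2, 50 mm above the bench, 6 mm above the seat: the middle of a seated ring lies here within the 3 mm of play. Any ring fits any guide; one ring per guide. With fewer rings than guides, the spare guides stay empty.
- pinA (a point): Foot of locating pin A on the head's rim (60 above the bench), at (-50, 90) in the head's frame; steel, 7 in diameter, 14 high, rounded tip.
- pinB (a point): Foot of locating pin B, the same kind, at (50, -96) in the head's frame.
- cover: Loose blue cover plate 130 (x) x 216 (y) x 6 thick, 0.45 kg with knob; origin: centre of underside, z up. Fits one way: seated, its frame is the head's raised by 60. Lifting lug at the centre, 12 thick (x) x 36 long (y), 26 above the plate: pinch across x. Captive knob at (0, 88) on a collar 24 dia, 10 high. Starts flat on the bench within 0.2 rad of yaw 0.
- lug (a point): Centre of the top of the cover's lifting lug, 32 above the cover's underside; axes as the cover's.
- holeA (a point): Centre, on the underside, of the cover's hole A (10 mm in diameter, at (-50, 90) in the cover's frame), for pin A.
- holeB (a point): The same for hole B, at (50, -96), for pin B.
- knob_top (a point): Centre of the top of the black round captive knob (36 in diameter, 20 high, white radial stripe on top pointing along its own +y, which turns with the knob). Knob up: its top is 46 above the cover's underside; pushed down: 38.
- knob_push (a joint): How far the captive knob is pushed into the cover, m: 0 up, 0.008 all the way down. Sliding friction about 8 N, no spring: it stays where it is left.
- knob_turn (a joint): Turn of the knob about its axis, rad, growing clockwise seen from above; starts between -0.3 and 0.3, stops at -0.5 and 4.6. Friction 0.06 N m holds it where it is left. With the start so near zero, half a turn more ends near 3.1.
- stand: Fixed grey ring stand, base 190 (its x) x 70 (y) x 12 high, with three upright posts along its x at -60, 0 and 60: a white shoulder 28 in diameter up to 40 above the bench, then a steel pin 14 in diameter up to 74. Origin: centre of the underside.
- ring0: Loose copper ring, outer diameter 36, hole 22, 12 high, about 60 g, may be absent. Origin: centre of its underside; z along its axis. At the start it sits on a shoulder of the stand (underside 40 above the bench) around a pin. Grip it across its outside; either face may lie down.
- ring1: Loose copper ring, outer diameter 36, hole 22, 12 high, about 60 g, may be absent. Origin: centre of its underside; z along its axis. At the start it sits on a shoulder of the stand (underside 40 above the bench) around a pin. Grip it across its outside; either face may lie down.
- ring2: Loose copper ring, outer diameter 36, hole 22, 12 high, about 60 g, may be absent. Origin: centre of its underside; z along its axis. At the start it sits on a shoulder of the stand (underside 40 above the bench) around a pin. Grip it across its outside; either face may lie down.
- ring0_mid (a point): The middle of ring0: on its axis, 6 mm above its underside.
- ring1_mid (a point): The middle of ring1: on its axis, 6 mm above its underside.
- ring2_mid (a point): The middle of ring2: on its axis, 6 mm above its underside.
- hammer: Loose hammer, about 300 long, lying beyond the work; leave it alone.
- tin: Loose green tin, 74 in diameter, 100 high; leave it alone.
- sprayer: Loose bottle with blue cap, 68 in diameter, 170 high; leave it alone.

How it is judged:
By the outcome, as a careful person would: the job done as asked, in the order asked, and still so for the second after the job is handed in, with the robot touching nothing.
Of ring0, ring1, ring2 only 2 to 3 are there at a start; the rules pass over those that are not, and their reading is None.
At some moment in a run one of cover, ring0, ring1, ring2 may be knocked a few centimetres aside while the robot is not near it.
Once in a run the grip may slacken for a moment while it holds something.
It also fails if it takes over 208 s, if anything falls off the work surface, if the arm or the gripper's body presses on something with over 40 N, if the wrist force passes 120 N, or if a joint passes its speed limit or range.

## Working session

There is one attempt and no reset: what is moved stays moved. The work goes in short steps, Python scripts to look and compute and a shell command to move; the robot and the scene stay as the last step left them, time stands still between calls to the robot, and variables do not carry over. Pictures are saved under pics/ and viewed, at most 18 in all, crops included, and the job is handed in when it is done.

```bash
mkdir -p pics
cat > h.py <<'E'
from workcell import *
import numpy as np, cv2
def snap(n,f):
    im=grab_frame(n); cv2.imwrite('pics/'+f,im[:,:,::-1]); return im
def ray(m,u,v,z):
    K=np.array(m['intrinsics']);R=np.array(m['R']);t=np.array(m['t'])
    d=R.T@np.linalg.solve(K,[u,v,1]);c=-R.T@t
    return c+d*(z-c[2])/d[2]
def proj(m,X):
    p=np.array(m['intrinsics'])@(np.array(m['R'])@np.array(X,float)+np.array(m['t']));return p[:2]/p[2]
E
python3 - <<'E'
from h import *
print(state())
snap('top','top0.png');snap('scene','sc0.png')
m=camera_model('top');print(m)
E
```

```text
{'time_s': 0.0, 'qpos': array([ 7.16171487e+01,  1.83511036e+01,  8.97071662e+01,  6.16091023e-04,
        7.20452679e+01, -1.14738026e+00]), 'qvel': array([-0.01911832,  0.04611007,  0.07631155,  0.14091406,  0.02668207,
        0.00254474]), 'effort': array([-1.66887610e-03, -4.12456763e+01, -2.31975675e+01,  7.23990239e-02,
        4.57939622e-02, -1.45785048e-04]), 'ee_pos': array([170.22568251, 548.70521199, 227.12051578]), 'ee_rot': array([-1.79896495e+02, -2.65888828e-03,  1.62764336e+02]), 'force': array([-0.0312581 , -0.26907984, -0.21947566]), 'torque': array([ 0.01123959,  0.00154795, -0.00340613]), 'gripper_force': 0.0, 'gripper_width': 91.55643133306803}
{'intrinsics': array([[407.40550243,   0.        , 318.1190908 ],
       [  0.        , 407.40550243, 201.3325086 ],
       [  0.        ,   0.        ,   1.        ]]), 'R': array([[ 0.13281825, -0.99111769,  0.00671083],
       [-0.96815494, -0.13118481, -0.21322886],
       [ 0.21221526,  0.02182356, -0.97697923]]), 't': array([-46.65388052, 619.69936466, 870.79608331])}
```

View pics/top0.png

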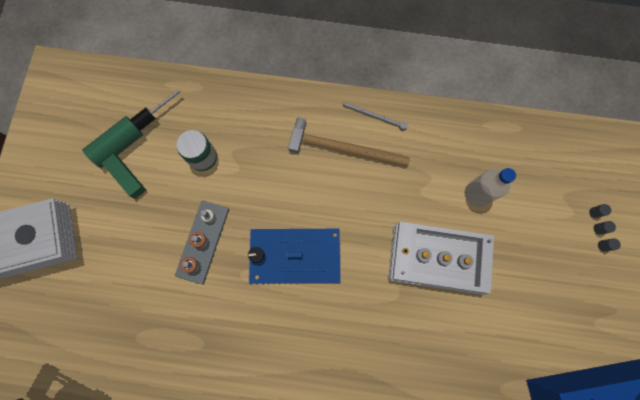

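View pics/sc0.png

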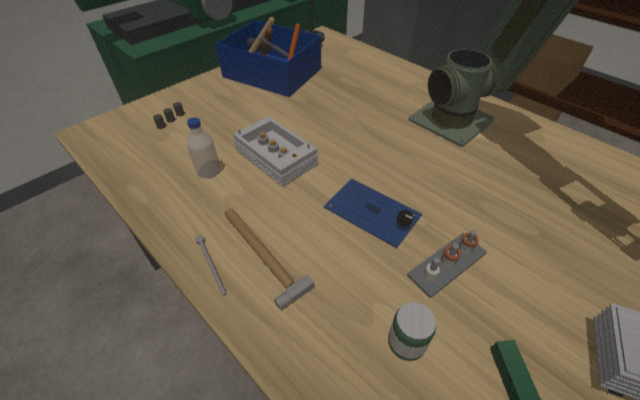

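The top view shows rings on two posts, at about (199,241) and (190,266), and post (208,216) empty. The cover is centred near (294,256) with the knob at (256,255), and the head is near (442,258).

```bash
cat >> h.py <<'E'
def go(x,y,z,yaw):
    """tool shift (m, rad) from measured pose to world target (mm, deg; TCP)"""
    s=state();p=s['ee_pos'];w=np.radians(s['ee_rot'][2])
    d=np.array([x,y,z])-p
    sx=d[0]*np.cos(w)+d[1]*np.sin(w);sy=d[0]*np.sin(w)-d[1]*np.cos(w)
    a=(s['ee_rot'][2]-yaw+90)%180-90
    print('shift x %.4f y %.4f z %.4f yaw %.4f'%(sx/1e3,sy/1e3,-d[2]/1e3,np.radians(a)),'| at',p.round(1),s['ee_rot'].round(2),'t %.1f'%s['time_s'],'w %.1f'%s['gripper_width'])
def fitrect(mask,m,z):
    c,_=cv2.findContours(mask,cv2.RETR_EXTERNAL,cv2.CHAIN_APPROX_NONE);c=max(c,key=cv2.contourArea)[:,0]
    P=np.array([ray(m,u,v,z)[:2] for u,v in c],np.float32)
    return cv2.minAreaRect(P)
E
python3 - <<'E'
from h import *
im=cv2.imread('pics/top0.png');m=camera_model('top')
hsv=cv2.cvtColor(im,cv2.COLOR_BGR2HSV)
for n,(u,v,z) in dict(p0=(208,214,74),p1=(199,239,74),p2=(190,263,74),knob=(256,255,46),lug=(294,256,32),hA=(257,278,6),hB=(335,236,6),g0=(468,260,58),g1=(446,257,58),g2=(424,254,58),pinA=(404,273,74),pinB=(488,240,74),hc=(404,251,60)).items(): print(n,ray(m,u,v,z).round(1))
b=cv2.inRange(hsv,(100,120,40),(125,255,255));b[:200]=0;b[300:]=0
print('cover',fitrect(b,m,6))
r=cv2.inRange(hsv,(0,90,60),(10,255,255))
n,l,s,c=cv2.connectedComponentsWithStats(r)
for i in range(1,n):
    if s[i,4]>30: print(s[i],c[i],ray(m,*c[i],52).round(1))
w=camera_model('wrist');print(w)
go(0,0,0,0)
E
```

```text
p0 [556.3 279.6  74. ]
p1 [497.7 288.7  74. ]
p2 [442.9 298.   74. ]
knob [481.4 161.1  46. ]
lug [491.8  75.5  32. ]
hA [431.1 156.    6. ]
hB [554.3 -13.8   6. ]
g0 [ 533.3 -316.8   58. ]
g1 [ 533.4 -267.    58. ]
g2 [ 533.5 -217.1   58. ]
pinA [ 484.1 -172.6   74. ]
pinB [ 582.  -353.2   74. ]
hc [ 534.  -171.2   60. ]
cover ((495.8526306152344, 76.03521728515625), (125.84272766113281, 211.87794494628906), 7.6896138191223145)
[190 232  16  16 110] [197.80909091 239.51818182] [498.  297.8  52. ]
[181 257  16  16 120] [189.00833333 264.63333333] [439.5 306.3  52. ]
{'intrinsics': array([[349.48832894,   0.        , 322.39043144],
       [  0.        , 349.48832894, 201.30876218],
       [  0.        ,   0.        ,   1.        ]]), 'R': array([[ 0.29673841,  0.95495592, -0.00234626],
       [ 0.91779106, -0.28450948,  0.27697279],
       [ 0.26382927, -0.08434185, -0.9608749 ]]), 't': array([-573.56704134,  -32.00510781,  391.72362059])}
shift x -0.0000 y -0.5746 z 0.2272 yaw -0.3008 | at [170.2 548.8 227.2] [-179.91   -0.    162.77] t 0.1 w 91.1
```

```bash
python3 -c "
from h import *
go(490,295,180,171)"
```

```text
shift x -0.3806 y -0.1476 z 0.0472 yaw -0.1437 | at [170.2 548.8 227.2] [-179.91   -0.    162.77] t 0.1 w 91.1
```

```bash
python3 -m crank '[{"x":-0.025,"y":-0.01,"z":0,"yaw":-0.02},{"x":-0.055,"y":-0.02,"z":0,"yaw":-0.04},{"x":-0.085,"y":-0.03,"z":0,"yaw":-0.06},{"x":-0.115,"y":-0.042,"z":0,"yaw":-0.07},{"x":-0.145,"y":-0.055,"z":0,"yaw":-0.07}]'
python3 -m crank '[{"x":-0.030,"y":-0.012,"z":0.01,"yaw":-0.02},{"x":-0.06,"y":-0.024,"z":0.02,"yaw":-0.04},{"x":-0.09,"y":-0.036,"z":0.03,"yaw":-0.06},{"x":-0.12,"y":-0.048,"z":0.04,"yaw":-0.07},{"x":-0.145,"y":-0.058,"z":0.045,"yaw":-0.07}]'
python3 -m crank '[{"x":-0.025,"y":-0.01,"z":0},{"x":-0.05,"y":-0.02,"z":0},{"x":-0.075,"y":-0.03,"z":0},{"x":-0.09,"y":-0.035,"z":0},{"x":-0.09,"y":-0.035,"z":0}]'
python3 - <<'E'
from h import *
go(490,295,180,171)
import pickle
m=camera_model('wrist');im=snap('wrist','w0.png');pickle.dump(m,open('w0.pkl','wb'))
E
```

```text
shift x -0.3806 y -0.1476 z 0.0472 yaw -0.1437 | at [170.2 548.8 227.2] [-179.91   -0.    162.77] t 0.1 w 91.1validation failed for argument at $[0]...
validation failed for argument at $[0]...
validation failed for argument at $[0]...
```

View pics/w0.png

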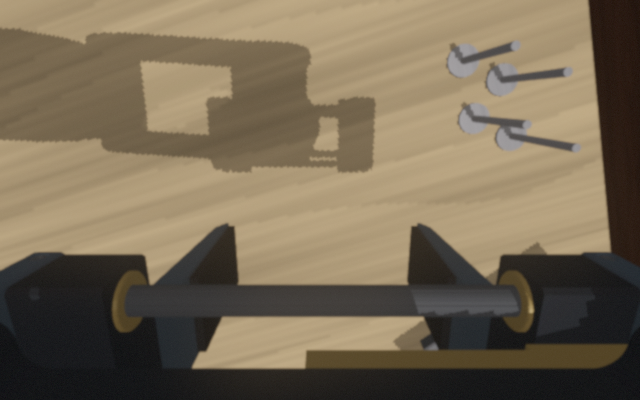

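The first move was refused because every row needs all the keys. The wrist view shows the gripper filling the bottom below row 230, so targets have to be viewed about 70 mm on the robot side of the TCP.

```bash
python3 -m crank '[{"grip":0.09,"x":-0.025,"y":-0.008,"z":0,"yaw":-0.02},{"grip":0.09,"x":-0.055,"y":-0.017,"z":0,"yaw":-0.04},{"grip":0.09,"x":-0.085,"y":-0.026,"z":0,"yaw":-0.06},{"grip":0.09,"x":-0.115,"y":-0.035,"z":0,"yaw":-0.07},{"grip":0.09,"x":-0.145,"y":-0.045,"z":0,"yaw":-0.07}]'
python3 -m crank '[{"grip":0.09,"x":-0.030,"y":-0.01,"z":0.01,"yaw":-0.02},{"grip":0.09,"x":-0.06,"y":-0.02,"z":0.02,"yaw":-0.04},{"grip":0.09,"x":-0.09,"y":-0.03,"z":0.03,"yaw":-0.06},{"grip":0.09,"x":-0.12,"y":-0.04,"z":0.04,"yaw":-0.07},{"grip":0.09,"x":-0.15,"y":-0.045,"z":0.045,"yaw":-0.07}]'
python3 -m crank '[{"grip":0.09,"x":-0.035,"y":-0.01,"z":0,"yaw":0},{"grip":0.09,"x":-0.07,"y":-0.02,"z":0,"yaw":0},{"grip":0.09,"x":-0.105,"y":-0.03,"z":0,"yaw":0},{"grip":0.09,"x":-0.14,"y":-0.035,"z":0,"yaw":0},{"grip":0.09,"x":-0.15,"y":-0.035,"z":0,"yaw":0}]'
python3 - <<'E'
from h import *
go(560,285,180,171)
import pickle
m=camera_model('wrist');im=snap('wrist','w1.png');pickle.dump(m,open('w1.pkl','wb'))
E
```

```text
time_s: 0.57
ee_pos: [296.4, 462.3, 227.7]
ee_rot: [-180.0, -0.0, 166.8]
force: [0.5, 0.2, -0.5]
gripper_width: 89.8
gripper_force: 0.0
time_s: 0.98
ee_pos: [431.6, 383.0, 181.5]
ee_rot: [-179.9, -0.1, 170.8]
force: [-0.2, 0.7, -0.5]
gripper_width: 90.1
gripper_force: 0.0
time_s: 1.4
ee_pos: [578.1, 324.1, 182.2]
ee_rot: [-180.0, 0.1, 170.6]
force: [0.5, -0.0, -0.9]
gripper_width: 90.0
gripper_force: 0.0
shift x 0.0115 y -0.0415 z 0.0022 yaw -0.0073 | at [578.1 324.1 182.2] [-1.7998e+02  1.4000e-01  1.7058e+02] t 1.4 w 90.0
```

View pics/w1.png

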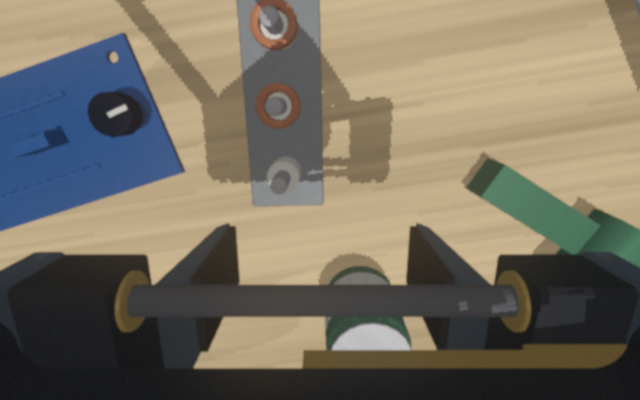

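The wrist view shows copper rings at about (273,22) and (279,105), and a bare post at (283,180). The knob is at (115,113).

```bash
cat >> h.py <<'E'
from scipy.optimize import least_squares
A=np.linspace(0,2*np.pi,60)
def hullc(p):
    M=cv2.moments(cv2.convexHull(np.float32(p)));return np.array([M['m10'],M['m01']])/M['m00']
def cyl(m,c,r,z0,z1):
    "centre of the upright cylinder whose silhouette's hull centroid is pixel c"
    f=lambda q:hullc([proj(m,(q[0]+r*np.cos(a),q[1]+r*np.sin(a),z)) for a in A for z in(z0,z1)])-c
    return least_squares(f,ray(m,*c,(z0+z1)/2)[:2],diff_step=1e-4).x
def blobs(im,lo,hi,amin=60):
    "rgb image -> list of (area, hull centroid, bbox)"
    k=cv2.inRange(cv2.cvtColor(im,cv2.COLOR_RGB2HSV),lo,hi)
    k=cv2.morphologyEx(k,cv2.MORPH_CLOSE,np.ones((3,3)))
    c,_=cv2.findContours(k,cv2.RETR_EXTERNAL,cv2.CHAIN_APPROX_NONE)
    return [(cv2.contourArea(x),hullc(x[:,0]),cv2.boundingRect(x)) for x in c if cv2.contourArea(x)>amin]
COP=((0,110,50),(12,255,255))
E
python3 - <<'E'
from h import *
import pickle
m=pickle.load(open('w1.pkl','rb'));im=cv2.imread('pics/w1.png')[:,:,::-1].copy()
for a,c,b in blobs(im,*COP,200): print(a,c.round(1),b,cyl(m,c,18,40,52).round(1))
P=np.array([ray(m,u,v,74)[:2] for u,v in((271,21),(277,103),(280,183))]);print(P.round(1))
go(447,301,120,171)
E
```

```text
1415.5 [277.5 105.4] (257, 84, 43, 44) [499.9 300. ]
1717.0 [273.2  23.3] (251, 0, 46, 49) [440.9 308.5]
[[444.3 309.9]
 [498.  303.1]
 [557.1 293.4]]
shift x 0.1251 y -0.0449 z 0.0620 yaw -0.0074 | at [577.8 324.8 182. ] [-1.8000e+02  1.0000e-01  1.7058e+02] t 1.4 w 90.0
```

```bash
python3 -c "
from h import *
go(499.7,300,110,171.5)"
```

```text
shift x 0.0730 y -0.0372 z 0.0720 yaw -0.0161 | at [577.8 324.8 182. ] [-1.8000e+02  1.0000e-01  1.7058e+02] t 1.4 w 90.0
```

```bash
python3 -m crank '[{"grip":0.09,"x":0.025,"y":-0.012,"z":0.015,"yaw":-0.016},{"grip":0.09,"x":0.05,"y":-0.025,"z":0.03,"yaw":-0.016},{"grip":0.09,"x":0.073,"y":-0.037,"z":0.05,"yaw":-0.016},{"grip":0.09,"x":0.073,"y":-0.037,"z":0.072,"yaw":-0.016},{"grip":0.09,"x":0.073,"y":-0.037,"z":0.072,"yaw":-0.016}]' 12 | head -2
python3 -m crank '[{"grip":0.09,"x":0,"y":0,"z":0.015,"yaw":0},{"grip":0.09,"x":0,"y":0,"z":0.03,"yaw":0},{"grip":0.09,"x":0,"y":0,"z":0.045,"yaw":0},{"grip":0.07,"x":0,"y":0,"z":0.06,"yaw":0},{"grip":0.06,"x":0,"y":0,"z":0.06,"yaw":0}]'
python3 - <<'E'
from h import *
go(499.7,300,50,171.5)
m=camera_model('wrist');im=grab_frame('wrist')
for a,c,b in blobs(im,*COP,200): print(a,c.round(1),b,cyl(m,c,18,40,52).round(1))
E
```

```text
time_s: 1.87
ee_pos: [490.7, 300.4, 107.4]
time_s: 2.28
ee_pos: [494.4, 301.8, 49.3]
ee_rot: [-179.9, -0.2, 171.7]
force: [-1.2, -0.6, -0.4]
gripper_width: 79.5
gripper_force: 0.0
shift x -0.0055 y -0.0010 z -0.0007 yaw 0.0041 | at [494.4 301.8  49.3] [-179.87   -0.19  171.73] t 2.3 w 79.5
1454.0 [321.6 263. ] (288, 238, 68, 46) [494.8 300.7]
4535.0 [321.4 153. ] (283, 114, 78, 78) [440.2 308.6]
```

```bash
python3 -m crank '[{"grip":0.06,"x":-0.005,"y":-0.001,"z":0,"yaw":0},{"grip":0.05,"x":-0.005,"y":-0.001,"z":0,"yaw":0},{"grip":0.045,"x":-0.005,"y":-0.001,"z":0,"yaw":0},{"grip":0.04,"x":-0.005,"y":-0.001,"z":0,"yaw":0},{"grip":0.03,"x":-0.005,"y":-0.001,"z":0,"yaw":0}]' 20
python3 -m crank '[{"grip":0.03,"x":0,"y":0,"z":0,"yaw":0},{"grip":0.03,"x":0,"y":0,"z":0,"yaw":0},{"grip":0.03,"x":0,"y":0,"z":0,"yaw":0},{"grip":0.03,"x":0,"y":0,"z":0,"yaw":0},{"grip":0.03,"x":0,"y":0,"z":0,"yaw":0}]' 20
```

```text
time_s: 2.75
ee_pos: [500.8, 300.2, 51.6]
ee_rot: [180.0, 0.0, 171.7]
force: [0.4, -0.1, -0.2]
gripper_width: 42.1
gripper_force: 0.0
time_s: 3.17
ee_pos: [500.6, 300.1, 51.3]
ee_rot: [180.0, 0.0, 171.7]
force: [-0.4, 0.5, 4.2]
gripper_width: 34.9
gripper_force: 20.0
```

```bash
python3 -m crank '[{"grip":0.03,"x":0,"y":0,"z":-0.015,"yaw":0},{"grip":0.03,"x":0,"y":0,"z":-0.035,"yaw":0},{"grip":0.03,"x":0,"y":0,"z":-0.06,"yaw":0},{"grip":0.03,"x":0,"y":0,"z":-0.09,"yaw":0},{"grip":0.03,"x":0,"y":0,"z":-0.12,"yaw":0}]' 20
python3 -c "
from h import *
go(533,-320,190,90)"
```

```text
time_s: 3.58
ee_pos: [499.9, 299.7, 171.2]
ee_rot: [-179.9, -0.1, 171.7]
force: [0.7, -0.5, 0.4]
gripper_width: 35.4
gripper_force: 20.0
shift x -0.1221 y -0.6084 z -0.0188 yaw 1.4261 | at [499.9 299.7 171.2] [-1.7993e+02 -1.0000e-01  1.7171e+02] t 3.6 w 35.4
```

```bash
for i in 1 2 3 4; do python3 -m crank '[{"grip":0.03,"x":-0.006,"y":-0.03,"z":-0.001,"yaw":0},{"grip":0.03,"x":-0.012,"y":-0.06,"z":-0.002,"yaw":0},{"grip":0.03,"x":-0.018,"y":-0.09,"z":-0.003,"yaw":0},{"grip":0.03,"x":-0.024,"y":-0.12,"z":-0.004,"yaw":0},{"grip":0.03,"x":-0.0305,"y":-0.152,"z":-0.005,"yaw":0}]' | head -2 | tail -1; done
for i in 1 2 3; do python3 -m crank '[{"grip":0.03,"x":0,"y":0,"z":0,"yaw":0.095},{"grip":0.03,"x":0,"y":0,"z":0,"yaw":0.19},{"grip":0.03,"x":0,"y":0,"z":0,"yaw":0.285},{"grip":0.03,"x":0,"y":0,"z":0,"yaw":0.38},{"grip":0.03,"x":0,"y":0,"z":0,"yaw":0.475}]' |tail -4; done
python3 - <<'E'
from h import *
import pickle
s=state();print(s['qvel'].round(1))
go(533,-320,190,90)
m=camera_model('wrist');im=snap('wrist','w2.png');pickle.dump(m,open('w2.pkl','wb'))
E
```

```text
ee_pos: [508.3, 144.1, 175.6]
ee_pos: [516.6, -10.8, 180.6]
ee_pos: [524.8, -165.6, 185.5]
ee_pos: [533.1, -320.3, 190.4]
ee_rot: [180.0, -0.1, 144.2]
force: [-0.3, 0.7, -0.5]
gripper_width: 35.5
gripper_force: 20.0
ee_rot: [-180.0, -0.1, 117.0]
force: [0.0, -0.3, -0.0]
gripper_width: 35.4
gripper_force: 20.0
ee_rot: [-179.9, -0.0, 89.8]
force: [-0.0, -0.1, -0.3]
gripper_width: 36.4
gripper_force: 2.0
[-0.1  0.  -0.1 -0.  -0.1 64.7]
shift x -0.0010 y -0.0002 z 0.0002 yaw -0.0037 | at [ 533.2 -319.   190.2] [-1.7994e+02 -4.0000e-02  8.9790e+01] t 6.5 w 36.4
```

View pics/w2.png

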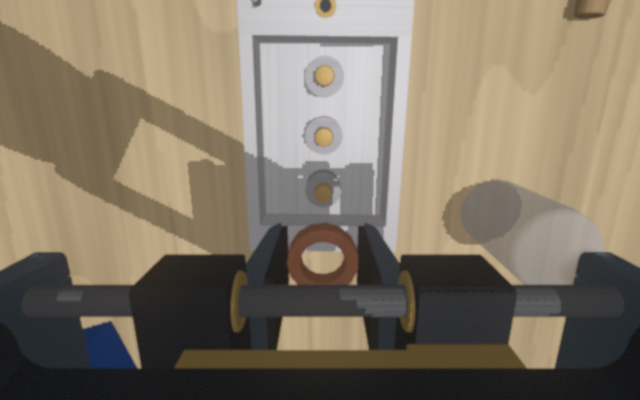

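```bash
python3 -m crank '[{"grip":0.02,"x":0,"y":0,"z":0,"yaw":0},{"grip":0.02,"x":0,"y":0,"z":0,"yaw":0},{"grip":0.02,"x":0,"y":0,"z":0,"yaw":0},{"grip":0.02,"x":0,"y":0,"z":0,"yaw":0},{"grip":0.02,"x":0,"y":0,"z":0,"yaw":0}]' 25
python3 - <<'E'
from h import *
import pickle
m=pickle.load(open('w2.pkl','rb'));t=camera_model('top')
print('cap',ray(t,507,176,168),'base',ray(t,480,200,0))
g=np.array([ray(m,u,v,58)[:2] for u,v in((324.5,75.5),(323.5,137),(322.5,193))]);print(g.round(1))
im=cv2.imread('pics/w2.png')[:,:,::-1].copy()
for a,c,b in blobs(im,(10,120,80),(28,255,255),100): 
  if 300<c[0]<345 and c[1]<210: print(c.round(1),a,ray(m,*c,58).round(1))
print('w',[ray(m,u,v,60).round(1)[:2] for u,v in((239,10),(251,230),(413,10),(398,230))])
mm=camera_model('wrist');im=grab_frame('wrist')
for a,c,b in blobs(im,(0,90,30),(15,255,255),300): print('ring',a,c.round(1),b,[cyl(mm,c,18,z-6,z+6).round(1) for z in (180,186)])
go(533,-320,190,90)
E
```

```text
time_s: 6.97
ee_pos: [533.5, -319.2, 190.9]
ee_rot: [-180.0, -0.0, 90.1]
force: [-0.1, 0.4, 0.4]
gripper_width: 34.9
gripper_force: 25.0
cap [ 704.80066059 -348.45141035  168.        ] base [ 692.16189168 -359.17019987    0.        ]
[[ 535.9 -222.6]
 [ 534.9 -269.9]
 [ 533.9 -317.2]]
w [array([ 472.8, -176.8]), array([ 471.2, -349.9]), array([ 601.3, -177.4]), array([ 599.8, -350.4])]
ring 3569.0 [322.3 256.5] (286, 224, 73, 61) [array([ 534.1, -319.6]), array([ 534.1, -316.8])]
shift x -0.0008 y -0.0005 z 0.0009 yaw 0.0016 | at [ 533.5 -319.2  190.9] [180.    -0.    90.09] t 7.0 w 35.2
```

Run:
```python
from h import *
import pickle
m=pickle.load(open('w2.pkl','rb'))
im=cv2.imread('pics/w2.png')[:,:,::-1].copy();h=cv2.cvtColor(im,cv2.COLOR_RGB2HSV)
print(h[75,324],h[137,323],h[193,322],h[75,310],h[7,325])
for u,v in((324,75),(323,137),(322,190)):
    w=h[v-14:v+15,u-14:u+15];k=((w[...,1]>90)&(w[...,0]<30)).astype(np.uint8)*255
    c,_=cv2.findContours(k,0,1);c=max(c,key=cv2.contourArea)[:,0]+[u-14,v-14]
    print(hullc(c).round(1),c.min(0),c.max(0),cyl(m,hullc(c),8,52,58).round(1),ray(m,*hullc(c),58)[:2].round(1))
mm=camera_model('wrist');im=grab_frame('wrist')
bb=[b for a,c,b in blobs(im,(0,90,30),(15,255,255),300)][0]
def f(q):
    P=np.array([proj(mm,(q[0]+18*np.cos(a),q[1]+18*np.sin(a),z)) for a in A for z in(q[2]-6,q[2]+6)])
    return [P[:,0].min()-bb[0],P[:,0].max()-bb[0]-bb[2]+1,P[:,1].min()-bb[1]]
print(bb,least_squares(f,(533,-319,186),diff_step=1e-4).x,state()['ee_pos'])
cv2.imwrite('pics/c.png',cv2.resize(im[:290,220:430,::-1],None,fx=2.6,fy=2,interpolation=2)[:,:546])
```

```text
[ 20 112 205] [ 20 115 198] [ 19 117 120] [150   4 178] [150   7  78]
[324.1  75.2] [315  66] [333  84] [ 535.6 -222.3] [ 535.5 -222.3]
[323.4 136.5] [315 128] [332 145] [ 534.9 -269.8] [ 534.9 -269.5]
[322.8 192.3] [315 184] [331 201] [ 534.2 -317.4] [ 534.2 -316.7]
(286, 224, 73, 61) [ 533.97806234 -321.08281974  182.67753164] [ 533.52399991 -319.20289005  190.8891448 ]
```

View pics/c.png

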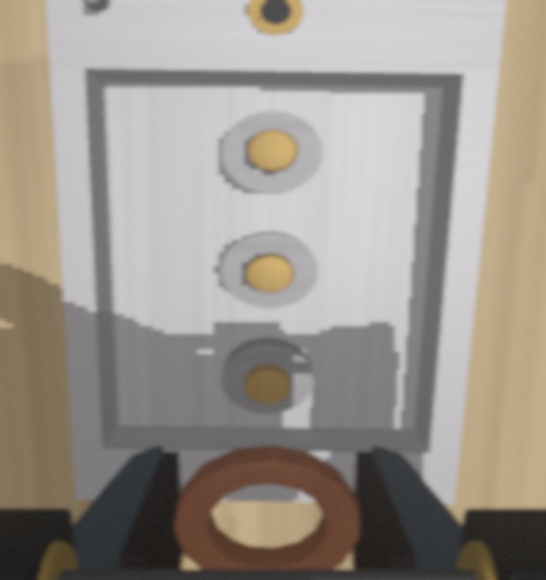

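```bash
python3 -m crank '[{"grip":0.02,"x":0.0016,"y":0.0007,"z":0.02,"yaw":0},{"grip":0.02,"x":0.0016,"y":0.0007,"z":0.045,"yaw":0},{"grip":0.02,"x":0.0016,"y":0.0007,"z":0.075,"yaw":0},{"grip":0.02,"x":0.0016,"y":0.0007,"z":0.1,"yaw":0},{"grip":0.02,"x":0.0016,"y":0.0007,"z":0.11,"yaw":0}]'
python3 -m crank '[{"grip":0.02,"x":0,"y":0,"z":0.003,"yaw":0},{"grip":0.02,"x":0,"y":0,"z":0.005,"yaw":0},{"grip":0.02,"x":0,"y":0,"z":0.007,"yaw":0},{"grip":0.02,"x":0,"y":0,"z":0.009,"yaw":0},{"grip":0.02,"x":0,"y":0,"z":0.011,"yaw":0}]'
python3 - <<'E'
from h import *
go(534.2,-317.6,66,90)
im=snap('wrist','w3.png')[::2]
cv2.imwrite('pics/w3.png',cv2.imread('pics/w3.png')[100:300,200:440])
E
```

```text
time_s: 7.48
ee_pos: [532.3, -316.4, 77.3]
ee_rot: [-179.7, -0.2, 90.1]
force: [-0.2, -0.1, -0.5]
gripper_width: 34.8
gripper_force: 25.0
time_s: 7.9
ee_pos: [535.0, -318.1, 71.2]
ee_rot: [179.9, 0.1, 90.1]
force: [0.8, -0.4, -1.0]
gripper_width: 34.7
gripper_force: 25.0
shift x 0.0005 y -0.0008 z 0.0052 yaw 0.0010 | at [ 535.  -318.1   71.2] [1.7986e+02 8.0000e-02 9.0060e+01] t 7.9 w 34.7
```

View pics/w3.png

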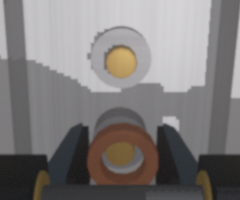

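The brass post shows through the ring's hole, at about (122,153) in the crop. I'll keep descending.

```bash
python3 -m crank '[{"grip":0.02,"x":0,"y":0,"z":0.002,"yaw":0},{"grip":0.02,"x":0,"y":0,"z":0.004,"yaw":0},{"grip":0.02,"x":0,"y":0,"z":0.006,"yaw":0},{"grip":0.02,"x":0,"y":0,"z":0.008,"yaw":0},{"grip":0.02,"x":0,"y":0,"z":0.008,"yaw":0}]'
python3 -m crank '[{"grip":0.02,"x":0,"y":0,"z":0.0015,"yaw":0},{"grip":0.02,"x":0,"y":0,"z":0.003,"yaw":0},{"grip":0.02,"x":0,"y":0,"z":0.0045,"yaw":0},{"grip":0.02,"x":0,"y":0,"z":0.0045,"yaw":0},{"grip":0.02,"x":0,"y":0,"z":0.0045,"yaw":0}]'
```

```text
time_s: 8.37
ee_pos: [534.0, -317.4, 61.4]
ee_rot: [-180.0, -0.0, 90.1]
force: [-0.2, -0.1, -0.9]
gripper_width: 35.3
gripper_force: 25.0
time_s: 8.78
ee_pos: [534.2, -317.5, 57.3]
ee_rot: [-180.0, -0.0, 90.1]
force: [0.2, 0.2, -0.8]
gripper_width: 34.8
gripper_force: 25.0
```

```bash
python3 -m crank '[{"grip":0.02,"x":0,"y":0,"z":0.001,"yaw":0},{"grip":0.02,"x":0,"y":0,"z":0.002,"yaw":0},{"grip":0.02,"x":0,"y":0,"z":0.002,"yaw":0},{"grip":0.02,"x":0,"y":0,"z":0.002,"yaw":0},{"grip":0.02,"x":0,"y":0,"z":0.002,"yaw":0}]'|grep -E "pos|force"
python3 -m crank '[{"grip":0.037,"x":0,"y":0,"z":0,"yaw":0},{"grip":0.042,"x":0,"y":0,"z":0,"yaw":0},{"grip":0.055,"x":0,"y":0,"z":0,"yaw":0},{"grip":0.055,"x":0,"y":0,"z":0,"yaw":0},{"grip":0.055,"x":0,"y":0,"z":0,"yaw":0}]'
python3 -m crank '[{"grip":0.055,"x":0,"y":0,"z":-0.015,"yaw":0},{"grip":0.055,"x":0,"y":0,"z":-0.035,"yaw":0},{"grip":0.055,"x":0,"y":0,"z":-0.06,"yaw":0},{"grip":0.055,"x":0,"y":0,"z":-0.09,"yaw":0},{"grip":0.055,"x":0,"y":0,"z":-0.12,"yaw":0}]' |head -2
python3 -m crank '[{"grip":0.055,"x":-0.02,"y":0,"z":0,"yaw":0},{"grip":0.055,"x":-0.04,"y":0,"z":0,"yaw":0},{"grip":0.055,"x":-0.04,"y":0,"z":0,"yaw":0},{"grip":0.055,"x":-0.04,"y":0,"z":0,"yaw":0},{"grip":0.055,"x":-0.04,"y":0,"z":0,"yaw":0}]' |head -2
python3 - <<'E'
from h import *
import pickle
m=camera_model('wrist');im=snap('wrist','w4.png');pickle.dump(m,open('w4.pkl','wb'))
for a,c,b in blobs(im,(0,90,30),(15,255,255),300): print('ring',a,c.round(1),b,cyl(m,c,18,44,56).round(1))
cv2.imwrite('pics/w4c.png',im[0:260,180:480,::-1])
t=camera_model('top');im=snap('top','t1.png')
for a,c,b in blobs(im,*COP,30): print('top',a,c.round(1),cyl(t,c,18,40,52).round(1))
print('cover',fitrect(cv2.inRange(cv2.cvtColor(im,cv2.COLOR_RGB2HSV),(100,120,40),(125,255,255))*(np.indices((400,640))[0]<300).astype(np.uint8),t,6))
go(440,308.5,170,90)
E
```

```text
ee_pos: [534.3, -317.6, 55.5]
force: [-0.0, -0.5, -0.2]
gripper_force: 25.0
time_s: 9.62
ee_pos: [534.2, -317.6, 55.4]
ee_rot: [180.0, -0.0, 90.1]
force: [0.6, 0.4, 0.1]
gripper_width: 54.6
gripper_force: 0.0
time_s: 10.03
ee_pos: [533.8, -317.4, 176.3]
time_s: 10.45
ee_pos: [533.9, -356.9, 174.9]
ring 1364.0 [322.8 149.5] (302, 128, 42, 43) [ 534.8 -316.8]
top 170.5 [188.4 264.6] [439.6 309.4]
top 162.0 [466.6 260. ] [ 534.4 -317.9]
cover ((495.8526306152344, 76.03521728515625), (125.84272766113281, 211.87794494628906), 7.6896138191223145)
shift x 0.6653 y -0.0931 z 0.0050 yaw 0.0015 | at [ 534.1 -356.7  175. ] [-1.7995e+02 -6.0000e-02  9.0090e+01] t 10.6 w 55.2
```

View pics/w4c.png

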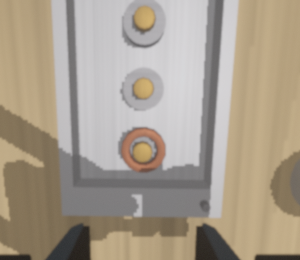

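Ring one is seated around guide 0, at about (143,150) in the crop. Next is the second ring.

```bash
for i in 1 2 3 4 5; do python3 -m crank '[{"grip":0.09,"x":0.026,"y":-0.0036,"z":0,"yaw":0},{"grip":0.09,"x":0.052,"y":-0.0073,"z":0,"yaw":0},{"grip":0.09,"x":0.079,"y":-0.011,"z":0,"yaw":0},{"grip":0.09,"x":0.106,"y":-0.0148,"z":0,"yaw":0},{"grip":0.09,"x":0.133,"y":-0.0186,"z":0.001,"yaw":0}]' 20| head -2 | tail -1; done
for i in 1 2 3; do python3 -m crank '[{"grip":0.09,"x":0,"y":0,"z":0,"yaw":-0.095},{"grip":0.09,"x":0,"y":0,"z":0,"yaw":-0.19},{"grip":0.09,"x":0,"y":0,"z":0,"yaw":-0.285},{"grip":0.09,"x":0,"y":0,"z":0,"yaw":-0.38},{"grip":0.09,"x":0,"y":0,"z":0,"yaw":-0.474}]' |sed -n 2,3p; done
python3 - <<'E'
from h import *
go(440.3,308.6,115,171.5)
t=camera_model('wrist');im=grab_frame('wrist')
for a,c,b in blobs(im,*COP,300): print('ring',a,c.round(1),b,cyl(t,c,18,40,52).round(1))
E
```

```text
ee_pos: [515.1, -222.7, 174.4]
ee_pos: [496.2, -89.7, 173.6]
ee_pos: [477.3, 43.1, 172.6]
ee_pos: [458.4, 176.1, 171.6]
ee_pos: [439.5, 309.0, 170.6]
ee_pos: [439.7, 307.7, 170.3]
ee_rot: [-180.0, -0.0, 117.6]
ee_pos: [439.8, 307.6, 170.4]
ee_rot: [-180.0, -0.0, 144.7]
ee_pos: [439.8, 307.6, 170.4]
ee_rot: [-180.0, -0.0, 171.9]
shift x -0.0004 y 0.0011 z 0.0554 yaw 0.0061 | at [439.8 307.6 170.4] [-1.8000e+02 -3.0000e-02  1.7185e+02] t 13.9 w 89.9
ring 1248.0 [324.5 198.1] (305, 178, 40, 41) [440.4 308.5]
```

```bash
python3 -m crank '[{"grip":0.09,"x":-0.0005,"y":0.001,"z":0.02,"yaw":0},{"grip":0.09,"x":-0.0005,"y":0.001,"z":0.04,"yaw":0},{"grip":0.09,"x":-0.0005,"y":0.001,"z":0.06,"yaw":0},{"grip":0.09,"x":-0.0005,"y":0.001,"z":0.06,"yaw":0},{"grip":0.09,"x":-0.0005,"y":0.001,"z":0.06,"yaw":0}]'| sed -n 2p
python3 -m crank '[{"grip":0.08,"x":0,"y":0,"z":0.02,"yaw":0},{"grip":0.07,"x":0,"y":0,"z":0.04,"yaw":0},{"grip":0.06,"x":0,"y":0,"z":0.06,"yaw":0},{"grip":0.055,"x":0,"y":0,"z":0.06,"yaw":0},{"grip":0.05,"x":0,"y":0,"z":0.06,"yaw":0}]'| sed -n 2,4p
python3 -m crank '[{"grip":0.045,"x":0,"y":0,"z":0,"yaw":0},{"grip":0.04,"x":0,"y":0,"z":0,"yaw":0},{"grip":0.03,"x":0,"y":0,"z":0,"yaw":0},{"grip":0.03,"x":0,"y":0,"z":0,"yaw":0},{"grip":0.03,"x":0,"y":0,"z":0,"yaw":0}]' 25
python3 -m crank '[{"grip":0.03,"x":0,"y":0,"z":0,"yaw":0},{"grip":0.03,"x":0,"y":0,"z":0,"yaw":0},{"grip":0.03,"x":0,"y":0,"z":0,"yaw":0},{"grip":0.03,"x":0,"y":0,"z":0,"yaw":0},{"grip":0.03,"x":0,"y":0,"z":0,"yaw":0}]' 25
```

```text
ee_pos: [440.4, 308.1, 109.9]
ee_pos: [441.4, 308.5, 51.2]
ee_rot: [180.0, 0.0, 171.5]
force: [0.4, 0.0, -0.9]
time_s: 15.18
ee_pos: [442.0, 308.8, 51.8]
ee_rot: [179.9, 0.1, 171.5]
force: [-0.8, 0.3, 6.3]
gripper_width: 35.3
gripper_force: 25.0
time_s: 15.6
ee_pos: [442.0, 308.7, 51.7]
ee_rot: [179.9, 0.1, 171.5]
force: [-0.2, -0.0, 6.6]
gripper_width: 35.5
gripper_force: 25.0
```

```bash
python3 -m crank '[{"grip":0.03,"x":0,"y":0,"z":-0.015,"yaw":0},{"grip":0.03,"x":0,"y":0,"z":-0.035,"yaw":0},{"grip":0.03,"x":0,"y":0,"z":-0.06,"yaw":0},{"grip":0.03,"x":0,"y":0,"z":-0.09,"yaw":0},{"grip":0.03,"x":0,"y":0,"z":-0.12,"yaw":0}]' 25
for i in 1 2 3; do python3 -m crank '[{"grip":0.03,"x":0,"y":0,"z":0,"yaw":0.095},{"grip":0.03,"x":0,"y":0,"z":0,"yaw":0.19},{"grip":0.03,"x":0,"y":0,"z":0,"yaw":0.285},{"grip":0.03,"x":0,"y":0,"z":0,"yaw":0.38},{"grip":0.03,"x":0,"y":0,"z":0,"yaw":0.475}]' |grep gripper_f; done
python3 -c "
from h import *
go(535.6,-223.2,175,89.5)"
```

```text
time_s: 16.02
ee_pos: [440.7, 307.8, 171.3]
ee_rot: [-179.9, -0.1, 171.5]
force: [0.5, 0.9, -1.3]
gripper_width: 35.4
gripper_force: 25.0
gripper_force: 25.0
gripper_force: 25.0
gripper_force: 25.0
shift x -0.5306 y 0.0982 z -0.0046 yaw 0.0019 | at [441.  308.  170.4] [-1.7998e+02  1.0000e-02  8.9610e+01] t 17.3 w 35.6
```

```bash
for i in 1 2 3 4; do python3 -m crank '[{"grip":0.03,"x":-0.026,"y":0.0048,"z":0,"yaw":0},{"grip":0.03,"x":-0.052,"y":0.0096,"z":0,"yaw":0},{"grip":0.03,"x":-0.079,"y":0.0146,"z":0,"yaw":0},{"grip":0.03,"x":-0.106,"y":0.0196,"z":0,"yaw":0},{"grip":0.03,"x":-0.1326,"y":0.0246,"z":-0.001,"yaw":0}]' | grep -E "pos|r_f"; done
python3 -m crank '[{"grip":0.03,"x":0,"y":0,"z":0.02,"yaw":0},{"grip":0.03,"x":0,"y":0,"z":0.04,"yaw":0},{"grip":0.03,"x":0,"y":0,"z":0.06,"yaw":0},{"grip":0.03,"x":0,"y":0,"z":0.08,"yaw":0},{"grip":0.03,"x":0,"y":0,"z":0.09,"yaw":0}]'
python3 -m crank '[{"grip":0.03,"x":0,"y":0,"z":0.004,"yaw":0},{"grip":0.03,"x":0,"y":0,"z":0.008,"yaw":0},{"grip":0.03,"x":0,"y":0,"z":0.012,"yaw":0},{"grip":0.03,"x":0,"y":0,"z":0.014,"yaw":0},{"grip":0.03,"x":0,"y":0,"z":0.014,"yaw":0}]'
python3 - <<'E'
from h import *
go(535.6,-223,66,90)
im=grab_frame('wrist')
cv2.imwrite('pics/w5.png',im[100:300,200:440,::-1])
E
```

```text
ee_pos: [465.2, 174.2, 171.2]
gripper_force: 25.0
ee_pos: [489.6, 41.5, 172.3]
gripper_force: 25.0
ee_pos: [513.9, -91.1, 173.3]
gripper_force: 25.0
ee_pos: [538.3, -223.7, 174.1]
gripper_force: 25.0
time_s: 19.35
ee_pos: [537.0, -221.9, 81.9]
ee_rot: [-179.8, -0.1, 89.9]
force: [-0.1, 0.8, -0.9]
gripper_width: 36.0
gripper_force: 25.0
time_s: 19.77
ee_pos: [538.8, -222.4, 70.8]
ee_rot: [180.0, 0.0, 89.9]
force: [0.2, -0.1, -0.3]
gripper_width: 35.6
gripper_force: 25.0
shift x -0.0006 y -0.0032 z 0.0048 yaw -0.0019 | at [ 538.8 -222.4   70.8] [1.7996e+02 1.0000e-02 8.9890e+01] t 19.8 w 35.6
```

View pics/w5.png

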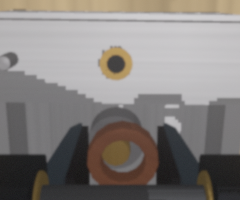

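The post is about 4 mm to the left of the ring's centre, so I'll correct that and descend.

```bash
python3 -m crank '[{"grip":0.03,"x":-0.0005,"y":-0.0034,"z":0,"yaw":0},{"grip":0.03,"x":-0.0005,"y":-0.0034,"z":0,"yaw":0},{"grip":0.03,"x":-0.0005,"y":-0.0034,"z":0.002,"yaw":0},{"grip":0.03,"x":-0.0005,"y":-0.0034,"z":0.004,"yaw":0},{"grip":0.03,"x":-0.0005,"y":-0.0034,"z":0.006,"yaw":0}]' | grep -E "pos|force"
python3 -m crank '[{"grip":0.03,"x":0,"y":0,"z":0.002,"yaw":0},{"grip":0.03,"x":0,"y":0,"z":0.004,"yaw":0},{"grip":0.03,"x":0,"y":0,"z":0.006,"yaw":0},{"grip":0.03,"x":0,"y":0,"z":0.008,"yaw":0},{"grip":0.03,"x":0,"y":0,"z":0.0085,"yaw":0}]'
python3 -c "
from h import *
go(535.5,-222.8,55.5,90)"
```

```text
ee_pos: [535.2, -222.9, 64.4]
force: [0.9, -0.4, -1.0]
gripper_force: 25.0
time_s: 20.65
ee_pos: [535.2, -222.9, 55.8]
ee_rot: [-180.0, -0.0, 89.9]
force: [-1.0, 0.8, 2.5]
gripper_width: 35.6
gripper_force: 25.0
shift x 0.0001 y 0.0003 z 0.0003 yaw -0.0020 | at [ 535.2 -222.9   55.8] [-1.7999e+02 -1.0000e-02  8.9880e+01] t 20.6 w 35.6
```

```bash
python3 -m crank '[{"grip":0.037,"x":0,"y":0,"z":0,"yaw":0},{"grip":0.042,"x":0,"y":0,"z":0,"yaw":0},{"grip":0.055,"x":0,"y":0,"z":0,"yaw":0},{"grip":0.055,"x":0,"y":0,"z":0,"yaw":0},{"grip":0.055,"x":0,"y":0,"z":0,"yaw":0}]' | tail -2
python3 -m crank '[{"grip":0.055,"x":0,"y":0,"z":-0.015,"yaw":0},{"grip":0.055,"x":0,"y":0,"z":-0.04,"yaw":0},{"grip":0.055,"x":0,"y":0,"z":-0.08,"yaw":0},{"grip":0.055,"x":0,"y":0,"z":-0.12,"yaw":0},{"grip":0.055,"x":0,"y":0,"z":-0.155,"yaw":0}]' |sed -n 2p
python3 -m crank '[{"grip":0.055,"x":-0.035,"y":0,"z":-0.01,"yaw":0},{"grip":0.055,"x":-0.07,"y":0,"z":-0.02,"yaw":0},{"grip":0.055,"x":-0.1,"y":0,"z":-0.03,"yaw":0},{"grip":0.055,"x":-0.115,"y":0,"z":-0.03,"yaw":0},{"grip":0.055,"x":-0.115,"y":0,"z":-0.03,"yaw":0}]' |sed -n 2p
python3 -m crank '[{"grip":0.055,"x":0,"y":0,"z":0,"yaw":0},{"grip":0.055,"x":0,"y":0,"z":0,"yaw":0},{"grip":0.055,"x":0,"y":0,"z":0,"yaw":0},{"grip":0.055,"x":0,"y":0,"z":0,"yaw":0},{"grip":0.055,"x":0,"y":0,"z":0,"yaw":0}]' |sed -n 2p
python3 - <<'E'
from h import *
import pickle
m=camera_model('wrist');im=snap('wrist','w6.png');pickle.dump(m,open('w6.pkl','wb'))
for a,c,b in blobs(im,(0,90,30),(15,255,255),300): print('ring',a,c.round(1),b,cyl(m,c,18,44,56).round(1))
cv2.imwrite('pics/w6c.png',cv2.resize(im[0:250,210:430,::-1],None,fx=2.4,fy=2.4,interpolation=2))
t=camera_model('top');im=snap('top','t2.png')
for a,c,b in blobs(im,*COP,30): print('top',a,c.round(1),cyl(t,c,18,44,56).round(1))
print('cover',fitrect(cv2.inRange(cv2.cvtColor(im,cv2.COLOR_RGB2HSV),(100,120,40),(125,255,255))*(np.indices((400,640))[0]<300).astype(np.uint8),t,6))
print(state()['ee_pos'])
E
```

```text
gripper_width: 54.7
gripper_force: 0.0
ee_pos: [535.3, -222.9, 213.3]
ee_pos: [534.8, -340.9, 240.8]
ee_pos: [535.1, -336.8, 240.8]
ring 844.0 [321.5 160.5] (305, 144, 34, 34) [ 534.9 -316.7]
ring 1065.5 [322.2  57.7] (304, 38, 37, 40) [ 535.7 -221.7]
top 158.5 [466.5 260.1] [ 533.6 -316.2]
top 155.0 [424.9 254.1] [ 534.5 -221. ]
cover ((495.8526306152344, 76.03521728515625), (125.84272766113281, 211.87794494628906), 7.6896138191223145)
[ 535.08223907 -337.21029955  240.91757822]
```

View pics/w6c.png

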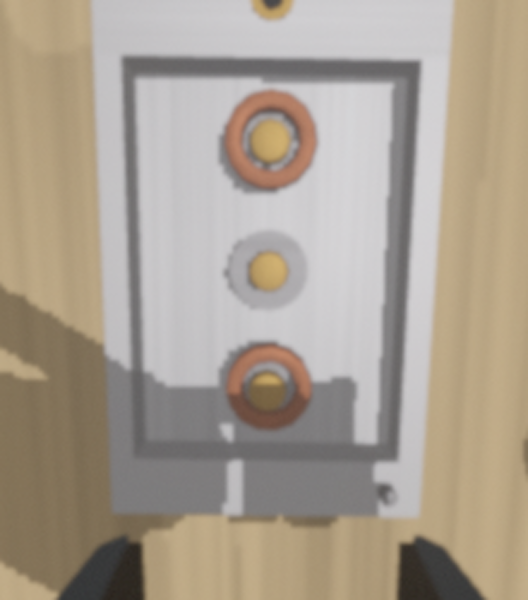

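```bash
cat > fit.py <<'E'
from h import *
def fit(m,obs,g):
    "planar pose (x,y,yaw) from [(X,Y,Z,u,v)]"
    def f(q):
        c,s=np.cos(q[2]),np.sin(q[2])
        return np.array([proj(m,(q[0]+c*X-s*Y,q[1]+s*X+c*Y,Z))-(u,v) for X,Y,Z,u,v in obs]).ravel()
    r=least_squares(f,g,x_scale=(1,1,.01));return r.x,r.fun.reshape(-1,2)
E
python3 - <<'E'
from fit import *
import pickle
m=pickle.load(open('w6.pkl','rb'));im=cv2.imread('pics/w6.png')[:,:,::-1].copy()
h=cv2.cvtColor(im,cv2.COLOR_RGB2HSV);obs=[]
for Y,(u,v) in zip((40,-8,-56),((322,59),(322,113),(322,163))):
    w=h[v-13:v+14,u-13:u+14];k=((w[...,1]>70)&(w[...,0]>13)&(w[...,0]<30)).astype(np.uint8)*255
    c,_=cv2.findContours(k,0,1);c=max(c,key=cv2.contourArea)[:,0]+[u-13,v-13]
    q=hullc(c);print(q.round(1),c.min(0),c.max(0));obs.append((0,Y,57,*q))
s=lambda a,b:(210+a/2.4-.3,b/2.4-.3)
o2=obs+[(0,88,60,*s(272,5)),(-55,68,60,*s(123,57)),(55,68,60,*s(420,62)),(55,-84,60,*s(398,460)),(-55,-84,60,*s(135,459)),(-65,-108,60,*s(112,513)),(65,-108,60,*s(418,516))]
for o in (obs,o2):
    x,r=fit(m,o,(535,-262,0));print(x[:2].round(2),np.degrees(x[2]).round(2));print(r.round(1).tolist())
go(560,0,200,97)
E
```

```text
[322.   58.5] [314  50] [330  67]
[321.4 112.6] [314 105] [329 120]
[320.9 162.7] [314 155] [328 170]
[ 535.02 -262.13] -0.74
[[-0.0, -0.4], [0.0, 0.1], [-0.0, 0.3]]
[ 535.16 -262.73] -0.83
[[0.2, 0.3], [0.1, 0.8], [0.0, 0.9], [-0.1, -3.2], [-1.0, -0.2], [0.6, -0.5], [0.2, 1.3], [-0.5, 0.3], [-0.0, 0.6], [0.4, 0.9]]
shift x 0.3372 y 0.0245 z 0.0409 yaw -0.1233 | at [ 535.1 -337.2  240.9] [-1.800e+02 -1.000e-02  8.994e+01] t 22.4 w 55.0
```

```bash
for i in 1 2; do python3 -m crank '[{"grip":0.055,"x":0.033,"y":-0.0025,"z":0,"yaw":-0.015},{"grip":0.055,"x":0.066,"y":-0.005,"z":0,"yaw":-0.03},{"grip":0.055,"x":0.1,"y":-0.0075,"z":0,"yaw":-0.045},{"grip":0.055,"x":0.135,"y":-0.01,"z":0,"yaw":-0.06},{"grip":0.055,"x":0.17,"y":-0.013,"z":0,"yaw":-0.066}]' | sed -n 2,3p; done
python3 -m crank '[{"grip":0.055,"x":0,"y":0,"z":0,"yaw":0},{"grip":0.055,"x":0,"y":0,"z":0,"yaw":0},{"grip":0.055,"x":0,"y":0,"z":0,"yaw":0},{"grip":0.055,"x":0,"y":0,"z":0,"yaw":0},{"grip":0.055,"x":0,"y":0,"z":0,"yaw":0}]' |sed -n 2,3p
python3 - <<'E'
from h import *
import pickle
m=camera_model('wrist');im=snap('wrist','w7.png');pickle.dump(m,open('w7.pkl','wb'))
cv2.imwrite('pics/w7c.png',cv2.resize(im[0:250,170:480,::-1],None,fx=2.4,fy=2.4,interpolation=2))
E
```

```text
ee_pos: [521.9, -166.2, 241.0]
ee_rot: [180.0, -0.0, 93.7]
ee_pos: [497.9, 2.7, 241.2]
ee_rot: [180.0, -0.0, 97.5]
ee_pos: [498.7, -0.2, 240.9]
ee_rot: [180.0, 0.0, 97.3]
```

View pics/w7c.png

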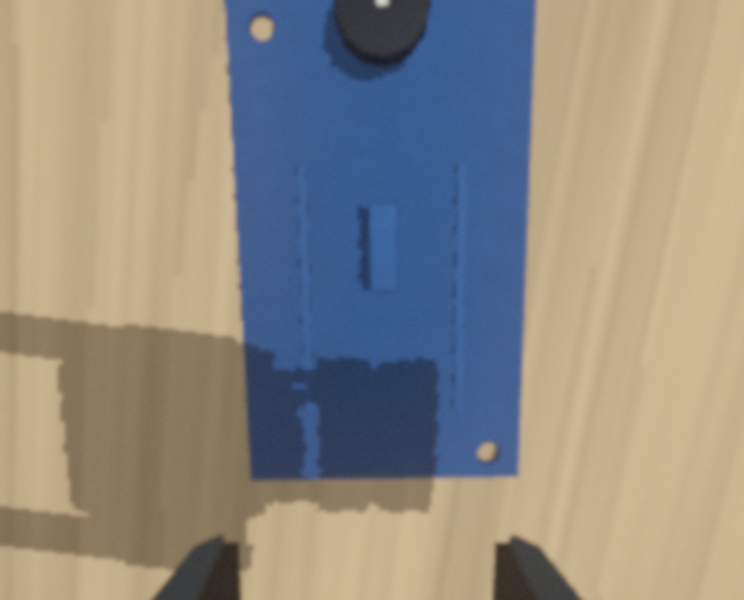

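The cover shows hole A at (262,28), hole B at (487,452), and the lug top centred near (384,247) in the crop.

Run:
```python
from fit import *
import pickle
m=pickle.load(open('w7.pkl','rb'));im=cv2.imread('pics/w7.png')
s=lambda a,b:(170+a/2.4-.3,b/2.4-.3)
H=[]
for a,b in((262,28),(487,452)):
    u,v=map(int,s(a,b));w=im[v-9:v+10,u-9:u+10];k=(w[...,2]>w[...,0]).astype(np.uint8)
    M=cv2.moments(k,True);q=(u-9+M['m10']/M['m00'],v-9+M['m01']/M['m00']);print(M['m00'],q);H.append(q)
o=[(-50,90,3,*H[0]),(50,-96,3,*H[1])]
o2=o+[(-65,-108,6,*s(252,479)),(65,-108,6,*s(517,475)),(0,0,32,*s(384,247.5))]
for k in(o,o2):
    x,r=fit(m,k,(496,76,.13));print(x[:2].round(2),np.degrees(x[2]).round(2),r.round(1).tolist())
print('lug',ray(m,*s(384,247.5),32))
x=fit(m,o,(496,76,.13))[0]
go(x[0],x[1],90,90+np.degrees(x[2]))
```

```text
81.0 (278.65432098765433, 11.296296296296296)
50.0 (372.54, 187.84)
[496.51  75.43] 8.15 [[0.0, 0.0], [-0.0, -0.0]]
[496.66  75.68] 8.18 [[0.1, -0.2], [0.2, -0.2], [-0.6, 0.4], [0.6, 0.4], [-0.3, -0.2]]
lug [496.97290379  75.49232771  32.        ]
shift x 0.0752 y 0.0075 z 0.1509 yaw -0.0141 | at [ 4.986e+02 -1.000e-01  2.409e+02] [-180.      0.     97.34] t 23.7 w 55.0
```

```bash
python3 -m crank '[{"grip":0.055,"x":0.025,"y":0.002,"z":0.03,"yaw":-0.014},{"grip":0.055,"x":0.05,"y":0.004,"z":0.06,"yaw":-0.014},{"grip":0.055,"x":0.0752,"y":0.0075,"z":0.09,"yaw":-0.014},{"grip":0.055,"x":0.0752,"y":0.0075,"z":0.12,"yaw":-0.014},{"grip":0.055,"x":0.0752,"y":0.0075,"z":0.15,"yaw":-0.014}]' 40| sed -n 2p
python3 -m crank '[{"grip":0.045,"x":0,"y":0,"z":0.015,"yaw":0},{"grip":0.045,"x":0,"y":0,"z":0.03,"yaw":0},{"grip":0.045,"x":0,"y":0,"z":0.04,"yaw":0},{"grip":0.045,"x":0,"y":0,"z":0.04,"yaw":0},{"grip":0.045,"x":0,"y":0,"z":0.04,"yaw":0}]'
python3 -c "
from h import *
go(496.6,75.5,23,98.17)"
```

```text
ee_pos: [496.4, 76.9, 89.7]
time_s: 24.55
ee_pos: [496.4, 76.0, 50.9]
ee_rot: [-180.0, -0.0, 98.2]
force: [-0.1, 1.0, -0.1]
gripper_width: 45.2
gripper_force: 0.0
shift x -0.0006 y 0.0001 z 0.0279 yaw 0.0005 | at [496.4  76.   50.9] [-179.98   -0.     98.2 ] t 24.6 w 45.2
```

```bash
python3 -m crank '[{"grip":0.045,"x":-0.0005,"y":0,"z":0.01,"yaw":0},{"grip":0.045,"x":-0.0005,"y":0,"z":0.02,"yaw":0},{"grip":0.045,"x":-0.0005,"y":0,"z":0.028,"yaw":0},{"grip":0.035,"x":-0.0005,"y":0,"z":0.028,"yaw":0},{"grip":0.025,"x":-0.0005,"y":0,"z":0.028,"yaw":0}]' 50
python3 -m crank '[{"grip":0.02,"x":0,"y":0,"z":0,"yaw":0},{"grip":0.015,"x":0,"y":0,"z":0,"yaw":0},{"grip":0.01,"x":0,"y":0,"z":0,"yaw":0},{"grip":0.005,"x":0,"y":0,"z":0,"yaw":0},{"grip":0.005,"x":0,"y":0,"z":0,"yaw":0}]' 50
python3 -m crank '[{"grip":0.005,"x":0,"y":0,"z":0,"yaw":0},{"grip":0.005,"x":0,"y":0,"z":0,"yaw":0},{"grip":0.005,"x":0,"y":0,"z":0,"yaw":0},{"grip":0.005,"x":0,"y":0,"z":0,"yaw":0},{"grip":0.005,"x":0,"y":0,"z":0,"yaw":0}]' 50
```

```text
time_s: 24.97
ee_pos: [495.8, 76.0, 22.4]
ee_rot: [-179.9, -0.0, 98.3]
force: [0.6, -0.0, 0.7]
gripper_width: 34.4
gripper_force: 0.0
time_s: 25.38
ee_pos: [496.3, 76.1, 23.3]
ee_rot: [180.0, -0.0, 98.3]
force: [-0.3, -0.6, 1.7]
gripper_width: 11.7
gripper_force: 50.0
time_s: 25.8
ee_pos: [496.2, 76.1, 23.3]
ee_rot: [180.0, -0.0, 98.2]
force: [-1.9, 0.0, 5.5]
gripper_width: 11.5
gripper_force: 50.0
```

```bash
python3 -m crank '[{"grip":0.005,"x":0,"y":0,"z":-0.005,"yaw":0},{"grip":0.005,"x":0,"y":0,"z":-0.015,"yaw":0},{"grip":0.005,"x":0,"y":0,"z":-0.035,"yaw":0},{"grip":0.005,"x":0,"y":0,"z":-0.055,"yaw":0},{"grip":0.005,"x":0,"y":0,"z":-0.075,"yaw":0}]' 55 | tail -4
python3 -m crank '[{"grip":0.005,"x":0,"y":0,"z":-0.015,"yaw":0.03},{"grip":0.005,"x":0,"y":0,"z":-0.025,"yaw":0.06},{"grip":0.005,"x":0,"y":0,"z":-0.03,"yaw":0.09},{"grip":0.005,"x":0,"y":0,"z":-0.03,"yaw":0.12},{"grip":0.005,"x":0,"y":0,"z":-0.03,"yaw":0.155}]'
python3 -m crank '[{"grip":0.005,"x":0,"y":0,"z":0,"yaw":0},{"grip":0.005,"x":0,"y":0,"z":0,"yaw":0},{"grip":0.005,"x":0,"y":0,"z":0,"yaw":0},{"grip":0.005,"x":0,"y":0,"z":0,"yaw":0},{"grip":0.005,"x":0,"y":0,"z":0,"yaw":0}]'
python3 -c "
from h import *
go(535,-261.6,130,89.2)"
```

```text
ee_rot: [-179.9, 0.0, 98.3]
force: [0.4, 0.2, -3.9]
gripper_width: 11.4
gripper_force: 55.0
time_s: 26.63
ee_pos: [496.1, 76.0, 128.6]
ee_rot: [180.0, -0.0, 89.3]
force: [-0.2, -0.1, -4.0]
gripper_width: 11.6
gripper_force: 55.0
time_s: 27.05
ee_pos: [496.1, 76.0, 127.8]
ee_rot: [-180.0, -0.0, 89.4]
force: [-0.5, -0.1, -3.7]
gripper_width: 11.8
gripper_force: 55.0
shift x -0.3372 y 0.0425 z -0.0022 yaw 0.0033 | at [496.1  76.  127.8] [-179.98   -0.     89.39] t 27.1 w 11.8
```

```bash
for i in 1 2 3; do python3 -m crank '[{"grip":0.005,"x":-0.02,"y":0.0025,"z":0,"yaw":0},{"grip":0.005,"x":-0.04,"y":0.005,"z":0,"yaw":0},{"grip":0.005,"x":-0.065,"y":0.008,"z":0,"yaw":0},{"grip":0.005,"x":-0.09,"y":0.011,"z":0,"yaw":0},{"grip":0.005,"x":-0.1124,"y":0.0142,"z":0,"yaw":0}]' | sed -n '2p;6p'; done
python3 -m crank '[{"grip":0.005,"x":0,"y":0,"z":0.005,"yaw":0},{"grip":0.005,"x":0,"y":0,"z":0.01,"yaw":0},{"grip":0.005,"x":0,"y":0,"z":0.02,"yaw":0},{"grip":0.005,"x":0,"y":0,"z":0.026,"yaw":0},{"grip":0.005,"x":0,"y":0,"z":0.026,"yaw":0}]'
python3 -m crank '[{"grip":0.005,"x":0,"y":0,"z":0,"yaw":0},{"grip":0.005,"x":0,"y":0,"z":0,"yaw":0},{"grip":0.005,"x":0,"y":0,"z":0,"yaw":0},{"grip":0.005,"x":0,"y":0,"z":0,"yaw":0},{"grip":0.005,"x":0,"y":0,"z":0,"yaw":0}]'|tail -2
python3 - <<'E'
from h import *
import pickle
go(535,-261.6,100,89.2)
m=camera_model('wrist');im=snap('wrist','w8.png');pickle.dump(m,open('w8.pkl','wb'))
for n,X in dict(pinA_top=(535-50+90*.014,-262.2+90+.7,74),B=(535+50-96*.014,-262.2-96-.7,74)).items(): print(n,proj(m,X).round(1))
E
```

```text
ee_pos: [509.1, -37.8, 127.9]
gripper_force: 55.0
ee_pos: [522.1, -150.5, 127.9]
gripper_force: 55.0
ee_pos: [535.1, -263.1, 127.7]
gripper_force: 55.0
time_s: 28.72
ee_pos: [533.6, -260.0, 99.7]
ee_rot: [-179.8, -0.1, 89.4]
force: [0.5, -0.6, -3.6]
gripper_width: 11.9
gripper_force: 55.0
gripper_width: 11.6
gripper_force: 55.0
shift x 0.0000 y -0.0003 z 0.0023 yaw 0.0032 | at [ 535.3 -261.6  102.3] [1.7996e+02 1.0000e-02 8.9380e+01] t 29.1 w 11.6
pinA_top [220.7  75.7]
B [397.7 380.9]
```

View pics/w8.png

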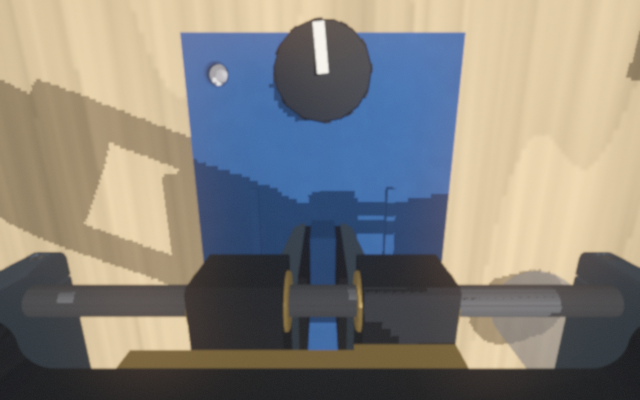

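Run:
```python
from h import *
im=cv2.imread('pics/w8.png')
cv2.imwrite('pics/w8c.png',cv2.resize(im[55:95,195:245],None,fx=12,fy=12,interpolation=cv2.INTER_CUBIC))
import pickle
m=pickle.load(open('w8.pkl','rb'))
for n,z in(('top',85.3),('bot',79.3)): print(n,proj(m,(535.3-50+90*.0108,-262.2+90+50*-.0108,z)).round(1))
w=im[60:90,200:238].astype(int);k=(w[...,0]-w[...,2]<40).astype(np.uint8);n,l,s,c=cv2.connectedComponentsWithStats(k);print(s,c+[200,60])
```

```text
top [214.2  76.9]
bot [217.9  77.7]
[[  0   0  38  30 787]
 [  8   4  20  22 353]] [[219.00635324  74.6772554 ]
 [217.37110482  74.10481586]]
```

View pics/w8c.png

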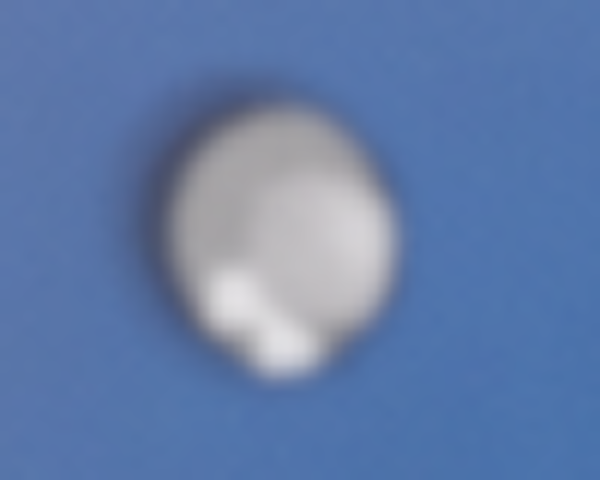

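Run:
```python
from fit import *
import pickle
m=pickle.load(open('w8.pkl','rb'));im=cv2.imread('pics/w8.png')
b=im.astype(int);k=((b[...,0]-b[...,2]>40)).astype(np.uint8)
def col(v): 
    x=np.where(k[v])[0];return x.min(),x.max()+1
rows=np.arange(45,130,5);L=[col(v) for v in rows if True];l=np.polyfit(rows,[a for a,_ in L],1);r=np.polyfit(rows,[c for _,c in L],1)
top=np.median([np.where(k[:60,u])[0].min() for u in list(range(195,260))+list(range(390,450))]);print('top',top,'edges',l,r,L[0],L[-1])
tl=(np.polyval(l,top)-.5,top-.5);tr=(np.polyval(r,top)-.5,top-.5)
obs=[(-65,108,6,*tl),(65,108,6,*tr),(-50,90,3,217.4,74.1)]
# edge points lower down at row 125: X=±65, Y unknown -> use only u
def f(q):
    c,s=np.cos(q[3]),np.sin(q[3]);P=lambda X,Y,Z:proj(m,(q[0]+c*X-s*Y,q[1]+s*X+c*Y,q[2]+Z))
    e=[P(X,Y,Z)-(u,v) for X,Y,Z,u,v in obs]
    for sgn,ln in((-1,l),(1,r)):
        p=P(sgn*65,40,6);e.append([p[0]+.5-np.polyval(ln,p[1]+.5),0])
    return np.ravel(e)
o=least_squares(f,(535,-262,79,-.01),x_scale=(1,1,1,.01));print(o.x[:3].round(2),np.degrees(o.x[3]).round(2),o.fun.round(1))
go(535,-261.6,100,89.2)
```

```text
top 33.0 edges [9.60784314e-02 1.78127451e+02] [-1.00000000e-01  4.67735294e+02] (np.int64(183), np.int64(463)) (np.int64(190), np.int64(455))
[ 535.8  -261.97   77.85] -0.7 [-0.7 -0.3  0.2  0.   0.6  0.4  0.3  0.  -0.3  0. ]
shift x 0.0000 y -0.0003 z 0.0022 yaw 0.0031 | at [ 535.3 -261.6  102.2] [1.7996e+02 1.0000e-02 8.9370e+01] t 29.2 w 11.4
```

```bash
python3 -m crank '[{"grip":0.005,"x":-0.0004,"y":-0.0003,"z":0.002,"yaw":0.001},{"grip":0.005,"x":-0.0004,"y":-0.0003,"z":0.004,"yaw":0.001},{"grip":0.005,"x":-0.0004,"y":-0.0003,"z":0.006,"yaw":0.001},{"grip":0.005,"x":-0.0004,"y":-0.0003,"z":0.008,"yaw":0.001},{"grip":0.005,"x":-0.0004,"y":-0.0003,"z":0.008,"yaw":0.001}]' | grep -E "pos|rot|force:"
python3 -m crank '[{"grip":0.005,"x":0,"y":0,"z":0.001,"yaw":0},{"grip":0.005,"x":0,"y":0,"z":0.002,"yaw":0},{"grip":0.005,"x":0,"y":0,"z":0.003,"yaw":0},{"grip":0.005,"x":0,"y":0,"z":0.003,"yaw":0},{"grip":0.005,"x":0,"y":0,"z":0.003,"yaw":0}]' | grep -E "pos|rot|force:"
```

```text
ee_pos: [534.4, -261.9, 93.2]
ee_rot: [-179.9, -0.0, 89.3]
force: [-0.1, 0.3, -4.2]
gripper_force: 55.0
ee_pos: [534.8, -262.0, 90.9]
ee_rot: [-180.0, -0.0, 89.3]
force: [0.4, -0.6, -4.1]
gripper_force: 55.0
```

```bash
python3 -m crank '[{"grip":0.005,"x":0,"y":0,"z":0.001,"yaw":0},{"grip":0.005,"x":0,"y":0,"z":0.002,"yaw":0},{"grip":0.005,"x":0,"y":0,"z":0.003,"yaw":0},{"grip":0.005,"x":0,"y":0,"z":0.004,"yaw":0},{"grip":0.005,"x":0,"y":0,"z":0.005,"yaw":0}]' | grep -E "pos|rot|force:"
python3 -m crank '[{"grip":0.005,"x":0,"y":0,"z":0.0005,"yaw":0},{"grip":0.005,"x":0,"y":0,"z":0.001,"yaw":0},{"grip":0.005,"x":0,"y":0,"z":0.0015,"yaw":0},{"grip":0.005,"x":0,"y":0,"z":0.002,"yaw":0},{"grip":0.005,"x":0,"y":0,"z":0.002,"yaw":0}]' | grep -E "pos|rot|force:"
```

```text
ee_pos: [534.8, -262.0, 85.8]
ee_rot: [-180.0, -0.0, 89.3]
force: [0.6, -0.1, -3.4]
gripper_force: 55.0
ee_pos: [534.8, -262.0, 83.8]
ee_rot: [-180.0, -0.0, 89.3]
force: [-0.3, -0.2, -4.4]
gripper_force: 55.0
```

```bash
python3 -m crank '[{"grip":0.005,"x":0,"y":0,"z":0.0005,"yaw":0},{"grip":0.005,"x":0,"y":0,"z":0.001,"yaw":0},{"grip":0.005,"x":0,"y":0,"z":0.001,"yaw":0},{"grip":0.005,"x":0,"y":0,"z":0.001,"yaw":0},{"grip":0.005,"x":0,"y":0,"z":0.001,"yaw":0}]' | grep -E "pos|rot|force:"
python3 -m crank '[{"grip":0.005,"x":0,"y":0,"z":0.0004,"yaw":0},{"grip":0.005,"x":0,"y":0,"z":0.0008,"yaw":0},{"grip":0.005,"x":0,"y":0,"z":0.0008,"yaw":0},{"grip":0.005,"x":0,"y":0,"z":0.0008,"yaw":0},{"grip":0.005,"x":0,"y":0,"z":0.0008,"yaw":0}]' | grep -E "pos|rot|force:"
```

```text
ee_pos: [534.9, -262.1, 83.3]
ee_rot: [180.0, 0.0, 89.3]
force: [-1.1, -0.1, 0.4]
gripper_force: 55.0
ee_pos: [534.9, -262.1, 83.3]
ee_rot: [180.0, 0.0, 89.3]
force: [-2.7, 1.9, 5.2]
gripper_force: 55.0
```

```bash
python3 -m crank '[{"grip":0.014,"x":0,"y":0,"z":0,"yaw":0},{"grip":0.02,"x":0,"y":0,"z":0,"yaw":0},{"grip":0.03,"x":0,"y":0,"z":0,"yaw":0},{"grip":0.04,"x":0,"y":0,"z":0,"yaw":0},{"grip":0.04,"x":0,"y":0,"z":0,"yaw":0}]' 20 | tail -2
python3 -m crank '[{"grip":0.04,"x":0,"y":0,"z":-0.01,"yaw":0},{"grip":0.04,"x":0,"y":0,"z":-0.03,"yaw":0},{"grip":0.04,"x":0,"y":0,"z":-0.06,"yaw":0},{"grip":0.04,"x":0,"y":0,"z":-0.09,"yaw":0},{"grip":0.04,"x":0,"y":0,"z":-0.12,"yaw":0}]' |sed -n 2p
python3 -m crank '[{"grip":0.04,"x":-0.03,"y":0,"z":-0.01,"yaw":0},{"grip":0.04,"x":-0.06,"y":0,"z":-0.02,"yaw":0},{"grip":0.04,"x":-0.07,"y":0,"z":-0.03,"yaw":0},{"grip":0.04,"x":-0.07,"y":0,"z":-0.03,"yaw":0},{"grip":0.04,"x":-0.07,"y":0,"z":-0.03,"yaw":0}]' |sed -n 2p
python3 - <<'E'
from h import *
import pickle
m=camera_model('wrist');im=snap('wrist','w9.png');pickle.dump(m,open('w9.pkl','wb'))
cv2.imwrite('pics/w9c.png',cv2.resize(im[0:250,200:440,::-1],None,fx=2.4,fy=2.4,interpolation=2))
go(536.2,-174.2,135,89.3)
print([proj(m,(535+x-y*-.0135,-262.3+y-.0135*x,z)).round(1) for x,y,z in((-50,90,74),(50,-96,74),(0,88,106),(-65,-108,66),(65,-108,66))])
E
```

```text
gripper_width: 37.2
gripper_force: 0.0
ee_pos: [534.7, -261.9, 204.1]
ee_pos: [533.9, -332.2, 232.7]
shift x 0.1572 y 0.0006 z 0.0970 yaw 0.0000 | at [ 533.7 -331.3  232. ] [-1.7998e+02 -6.0000e-02  8.9300e+01] t 33.0 w 40.1
[array([259.1,  -6.2]), array([374.2, 214.3]), array([321.4, -16.2]), array([255.3, 223.4]), array([387.9, 223.3])]
```

View pics/w9c.png

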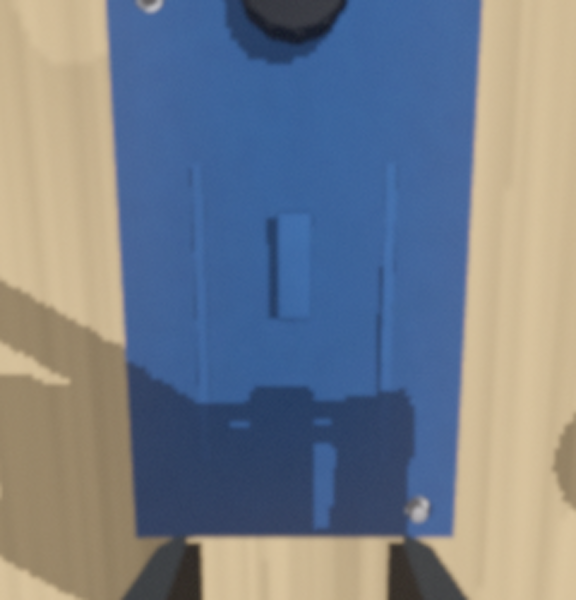

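Both pins stand up through the cover's holes, at (416,509) and (150,0) in the crop, and the plate lies flat. Next is the knob.

```bash
python3 -m crank '[{"grip":0.0,"x":0.03,"y":0,"z":0.02,"yaw":0},{"grip":0.0,"x":0.06,"y":0,"z":0.04,"yaw":0},{"grip":0.0,"x":0.09,"y":0,"z":0.06,"yaw":0},{"grip":0.0,"x":0.125,"y":0.0003,"z":0.08,"yaw":0},{"grip":0.0,"x":0.157,"y":0.0006,"z":0.097,"yaw":0}]' 20 | sed -n 2p
for i in 1 2 3; do python3 -m crank '[{"grip":0.0,"x":0,"y":0,"z":0,"yaw":-0.09},{"grip":0.0,"x":0,"y":0,"z":0,"yaw":-0.18},{"grip":0.0,"x":0,"y":0,"z":0,"yaw":-0.27},{"grip":0.0,"x":0,"y":0,"z":0,"yaw":-0.36},{"grip":0.0,"x":0,"y":0,"z":0,"yaw":-0.45}]' | sed -n '3p;5p'; done
python3 - <<'E'
from h import *
go(536.4,-174.4,122,167)
t=camera_model('top');im=snap('top','t3.png');print(state()['qpos'].round(1))
E
```

```text
ee_pos: [534.8, -171.8, 133.2]
ee_rot: [-179.9, -0.1, 115.5]
gripper_width: 0.4
ee_rot: [-180.0, -0.1, 141.2]
gripper_width: 0.6
ee_rot: [180.0, -0.1, 167.0]
gripper_width: 0.3
shift x -0.0011 y -0.0008 z 0.0124 yaw -0.0000 | at [ 535.5 -173.4  134.4] [ 1.7996e+02 -1.3000e-01  1.6700e+02] t 34.6 w 0.3
[-19.1  21.6  99.1   0.   59.4 -96.3]
```

```bash
python3 -m crank '[{"grip":0,"x":-0.001,"y":-0.001,"z":0.004,"yaw":0},{"grip":0,"x":-0.001,"y":-0.001,"z":0.008,"yaw":0},{"grip":0,"x":-0.001,"y":-0.001,"z":0.012,"yaw":0},{"grip":0,"x":-0.001,"y":-0.001,"z":0.012,"yaw":0},{"grip":0,"x":-0.001,"y":-0.001,"z":0.012,"yaw":0}]' | sed -n '2p;4p'
python3 -m crank '[{"grip":0,"x":0,"y":0,"z":0.001,"yaw":0},{"grip":0,"x":0,"y":0,"z":0.002,"yaw":0},{"grip":0,"x":0,"y":0,"z":0.003,"yaw":0},{"grip":0,"x":0,"y":0,"z":0.004,"yaw":0},{"grip":0,"x":0,"y":0,"z":0.005,"yaw":0}]' | sed -n '2p;4p'
python3 -m crank '[{"grip":0,"x":0,"y":0,"z":0.001,"yaw":0},{"grip":0,"x":0,"y":0,"z":0.002,"yaw":0},{"grip":0,"x":0,"y":0,"z":0.003,"yaw":0},{"grip":0,"x":0,"y":0,"z":0.004,"yaw":0},{"grip":0,"x":0,"y":0,"z":0.004,"yaw":0}]' | sed -n '2p;4p'
```

```text
ee_pos: [536.8, -176.0, 122.5]
force: [-0.1, 0.5, 1.2]
ee_pos: [537.3, -176.4, 119.3]
force: [-3.1, 0.3, 7.7]
ee_pos: [537.3, -176.3, 115.3]
force: [-2.2, 1.1, 6.1]
```

```bash
python3 -m crank '[{"grip":0,"x":0,"y":0,"z":0.001,"yaw":0},{"grip":0,"x":0,"y":0,"z":0.002,"yaw":0},{"grip":0,"x":0,"y":0,"z":0.003,"yaw":0},{"grip":0,"x":0,"y":0,"z":0.003,"yaw":0},{"grip":0,"x":0,"y":0,"z":0.003,"yaw":0}]' | sed -n '2p;4p'
python3 -m crank '[{"grip":0,"x":0,"y":0,"z":0.0005,"yaw":0},{"grip":0,"x":0,"y":0,"z":0.001,"yaw":0},{"grip":0,"x":0,"y":0,"z":0.001,"yaw":0},{"grip":0,"x":0,"y":0,"z":0.001,"yaw":0},{"grip":0,"x":0,"y":0,"z":0.001,"yaw":0}]' | sed -n '2p;4p'
python3 -m crank '[{"grip":0,"x":0,"y":0,"z":0.0005,"yaw":0},{"grip":0,"x":0,"y":0,"z":0.001,"yaw":0},{"grip":0,"x":0,"y":0,"z":0.001,"yaw":0},{"grip":0,"x":0,"y":0,"z":0.001,"yaw":0},{"grip":0,"x":0,"y":0,"z":0.001,"yaw":0}]' | sed -n '2p;4p'
```

```text
ee_pos: [537.3, -176.3, 112.3]
force: [-1.8, -0.1, 5.9]
ee_pos: [537.3, -176.3, 112.2]
force: [-2.2, 1.6, 12.1]
ee_pos: [537.3, -176.4, 112.2]
force: [-5.1, 0.9, 16.9]
```

```bash
python3 -m crank '[{"grip":0,"x":0,"y":0,"z":-0.01,"yaw":0},{"grip":0.02,"x":0,"y":0,"z":-0.02,"yaw":0},{"grip":0.06,"x":0,"y":0,"z":-0.025,"yaw":0},{"grip":0.06,"x":0,"y":0,"z":-0.025,"yaw":0},{"grip":0.06,"x":0,"y":0,"z":-0.025,"yaw":0}]' | sed -n '2p;5p'
python3 -m crank '[{"grip":0.06,"x":0,"y":0,"z":0,"yaw":0},{"grip":0.06,"x":0,"y":0,"z":0,"yaw":0},{"grip":0.06,"x":0,"y":0,"z":0,"yaw":0},{"grip":0.06,"x":0,"y":0,"z":0,"yaw":0},{"grip":0.06,"x":0,"y":0,"z":0,"yaw":0}]' | sed -n '2p;5p'
python3 - <<'E'
from h import *
go(536.4,-174.4,95.5,167)
m=camera_model('wrist');im=grab_frame('wrist')
cv2.imwrite('pics/w10.png',im[100:330,170:470,::-1])
print(proj(m,(536.4,-174.4,98))-[170,100])
E
```

```text
ee_pos: [537.3, -176.3, 134.3]
gripper_width: 24.4
ee_pos: [537.1, -176.2, 133.8]
gripper_width: 57.4
shift x 0.0011 y 0.0016 z 0.0383 yaw -0.0059 | at [ 537.1 -176.2  133.8] [ 1.7999e+02 -3.0000e-02  1.6666e+02] t 38.0 w 57.4
[156.04857298 135.41182533]
```

View pics/w10.png

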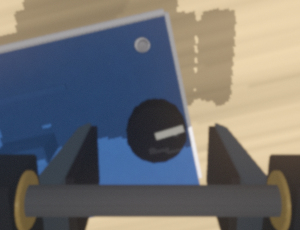

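```bash
python3 -m crank '[{"grip":0.06,"x":0.001,"y":0.0016,"z":0.01,"yaw":0},{"grip":0.06,"x":0.001,"y":0.0016,"z":0.02,"yaw":0},{"grip":0.06,"x":0.001,"y":0.0016,"z":0.03,"yaw":0},{"grip":0.06,"x":0.001,"y":0.0016,"z":0.038,"yaw":0},{"grip":0.06,"x":0.001,"y":0.0016,"z":0.038,"yaw":0}]' | sed -n '2p;4p'
python3 -m crank '[{"grip":0.06,"x":0,"y":0,"z":0,"yaw":0},{"grip":0.05,"x":0,"y":0,"z":0,"yaw":0},{"grip":0.04,"x":0,"y":0,"z":0,"yaw":0},{"grip":0.03,"x":0,"y":0,"z":0,"yaw":0},{"grip":0.03,"x":0,"y":0,"z":0,"yaw":0}]' 30
python3 -m crank '[{"grip":0.03,"x":0,"y":0,"z":0,"yaw":0},{"grip":0.03,"x":0,"y":0,"z":0,"yaw":0},{"grip":0.03,"x":0,"y":0,"z":0,"yaw":0},{"grip":0.03,"x":0,"y":0,"z":0,"yaw":0},{"grip":0.03,"x":0,"y":0,"z":0,"yaw":0}]' 30
```

```text
ee_pos: [535.0, -173.9, 93.5]
force: [0.5, 0.3, -0.6]
time_s: 38.92
ee_pos: [536.8, -174.4, 96.6]
ee_rot: [180.0, 0.1, 166.7]
force: [0.9, 4.4, 0.4]
gripper_width: 36.2
gripper_force: 2.0
time_s: 39.33
ee_pos: [536.9, -174.4, 96.5]
ee_rot: [180.0, 0.0, 166.7]
force: [0.6, 1.7, 3.9]
gripper_width: 35.0
gripper_force: 30.0
```

```bash
for i in 1 2 3 4 5 6 7; do python3 -m crank '[{"grip":0.03,"x":0,"y":0,"z":0,"yaw":0.09},{"grip":0.03,"x":0,"y":0,"z":0,"yaw":0.18},{"grip":0.03,"x":0,"y":0,"z":0,"yaw":0.28},{"grip":0.03,"x":0,"y":0,"z":0,"yaw":0.38},{"grip":0.03,"x":0,"y":0,"z":0,"yaw":0.475}]' | sed -n '2,4p'; done
```

```text
ee_pos: [536.7, -174.9, 96.6]
ee_rot: [-180.0, 0.0, 139.2]
force: [-1.0, -0.6, 3.5]
ee_pos: [536.2, -175.1, 96.5]
ee_rot: [-179.9, 0.1, 112.0]
force: [-2.3, -2.2, 3.9]
ee_pos: [535.8, -175.2, 96.5]
ee_rot: [-179.9, 0.1, 84.8]
force: [-2.6, -0.4, 5.9]
ee_pos: [535.3, -175.1, 96.6]
ee_rot: [-179.9, 0.1, 57.6]
force: [-4.4, -1.0, 6.1]
ee_pos: [535.0, -174.7, 96.5]
ee_rot: [-179.9, 0.2, 30.4]
force: [-4.4, -1.2, 7.1]
ee_pos: [534.8, -174.3, 96.5]
ee_rot: [-180.0, 0.2, 3.1]
force: [-4.9, 1.5, 8.1]
ee_pos: [534.9, -173.8, 96.5]
ee_rot: [180.0, 0.2, -24.1]
force: [-5.5, 2.9, 8.2]
```

```bash
python3 -m crank '[{"grip":0.037,"x":0,"y":0,"z":0,"yaw":0},{"grip":0.045,"x":0,"y":0,"z":0,"yaw":0},{"grip":0.06,"x":0,"y":0,"z":0,"yaw":0},{"grip":0.06,"x":0,"y":0,"z":0,"yaw":0},{"grip":0.06,"x":0,"y":0,"z":0,"yaw":0}]' | sed -n '2p;4,5p'
python3 -m crank '[{"grip":0.06,"x":0,"y":0,"z":-0.01,"yaw":0},{"grip":0.06,"x":0,"y":0,"z":-0.03,"yaw":0},{"grip":0.06,"x":0,"y":0,"z":-0.06,"yaw":0},{"grip":0.06,"x":0,"y":0,"z":-0.09,"yaw":0},{"grip":0.06,"x":0,"y":0,"z":-0.12,"yaw":0}]' |sed -n 2p
for i in 1 2 3 4; do python3 -m crank '[{"grip":0.06,"x":0,"y":0,"z":0,"yaw":-0.1},{"grip":0.06,"x":0,"y":0,"z":0,"yaw":-0.2},{"grip":0.06,"x":0,"y":0,"z":0,"yaw":-0.3},{"grip":0.06,"x":0,"y":0,"z":0,"yaw":-0.4},{"grip":0.06,"x":0,"y":0,"z":0,"yaw":-0.495}]' | sed -n 3p; done
python3 -m crank '[{"grip":0.06,"x":-0.03,"y":0,"z":0,"yaw":0},{"grip":0.06,"x":-0.06,"y":0,"z":0,"yaw":0},{"grip":0.06,"x":-0.09,"y":0,"z":0,"yaw":0},{"grip":0.06,"x":-0.1,"y":0,"z":0,"yaw":0},{"grip":0.06,"x":-0.1,"y":0,"z":0,"yaw":0}]' | sed -n 2p
python3 - <<'E'
from h import *
import pickle
m=camera_model('wrist');im=snap('wrist','w11.png');pickle.dump(m,open('w11.pkl','wb'))
a=cv2.resize(im[0:230,190:450,::-1],None,fx=2,fy=2,interpolation=2)
cv2.imwrite('pics/w11c.png',a)
snap('top','t4.png')
e=np.abs(cv2.imread('pics/t4.png').astype(int)-cv2.imread('pics/t2.png').astype(int)).max(2)>40
print('changed near hammer/tin/sprayer',e[110:170,285:415].sum(),e[125:175,175:220].sum(),e[160:215,462:520].sum())
E
```

```text
ee_pos: [536.6, -174.5, 95.8]
force: [-0.0, 0.9, -0.1]
gripper_width: 58.9
ee_pos: [536.4, -174.4, 218.0]
ee_rot: [180.0, -0.0, 4.8]
ee_rot: [180.0, -0.0, 33.2]
ee_rot: [180.0, -0.0, 61.5]
ee_rot: [180.0, 0.0, 89.9]
ee_pos: [535.8, -276.6, 216.4]
changed near hammer/tin/sprayer 0 0 923
```

View pics/w11c.png

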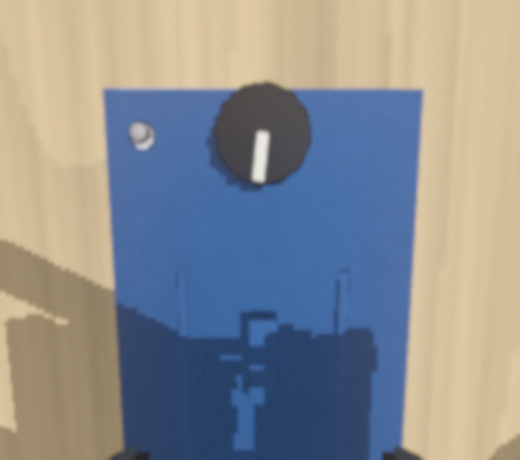

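The stripe now points just past straight down: from (262,132) to (258,182), slightly more than half a turn clockwise. I'll check the knob height and the bottle.

Run:
```python
from h import *
import pickle
m=pickle.load(open('w11.pkl','rb'));im=cv2.imread('pics/w11.png')
k=(im.max(2)<70).astype(np.uint8)[40:96,280:365];x=np.where(k.sum(0)>0)[0];y=np.where(k.sum(1)>0)[0]
print('knob bbox',x.min()+280,x.max()+281,y.min()+40,y.max()+41)
for zt in(98,106):
    P=np.array([proj(m,(536.4+18*np.cos(a),-174.4+18*np.sin(a),zt)) for a in A]);print(zt,P.min(0).round(1),P.max(0).round(1))
for f in('top0','t2','t4'):
    i=cv2.imread(f'pics/{f}.png')[:,:,::-1].copy();print(f,[(round(a),c.round(1)) for a,c,b in blobs(i,(100,150,60),(125,255,255),20) if 480<c[0]<530 and 150<c[1]<210])
cv2.imwrite('pics/t4c.png',cv2.imread('pics/t4.png')[90:320,170:540])
```

```text
knob bbox 300 302 76 79
98 [296.3  39.1] [345.2  91.3]
106 [295.5  37.2] [345.9  91.1]
top0 [(144, array([507.1, 175.3]))]
t2 [(144, array([507.1, 175.3]))]
t4 [(144, array([507.1, 175.3]))]
```

View pics/t4c.png

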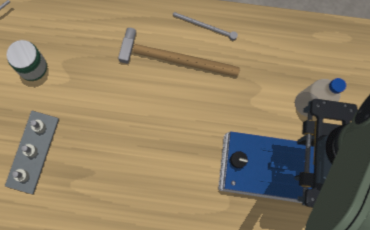

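```bash
python3 -c "
from workcell import *
print(job_done())"
```

```text
the job is handed in; nothing more can be done
None
```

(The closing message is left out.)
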